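# Stack the culture dishes on their stands

## Task

Stack the culture dishes for the incubator: the three round ones on the round stand and the two square ones on the square stand, the largest at the bottom of each stack and the smallest on top, each centred over its stand, with the square dishes' sides in line with the square stand's. Keep the dishes level, set them down gently without dropping them, and leave the bottles and the tip box where they are.

Things in the scene. Friction and masses are not known exactly. Their poses are not given: they have to be found in the camera images.
- round_stand: Round stand: a low fixed plate of grey plastic on the deck, a disc 92 mm in diameter, 8 mm thick; empty at the start. Origin: centre of its underside, on the deck (z = 0); z up. It may lie anywhere in the work area, at any yaw.
- square_stand: Square stand: a low fixed plate of grey plastic on the deck, 92 x 92 mm square, 8 mm thick; empty at the start. Origin: centre of its underside, on the deck (z = 0); z up; x and y square to its sides. It may lie anywhere in the work area, at any yaw.
- round_large_mid (a point): Large round culture dish, closed: a solid flat-topped piece, amber agar with a frosted white lid rim, seen from above as an amber face with a white border (the size includes the border); 66 mm in diameter, 22 mm high, 70 g (varies by 20%), lying flat on the deck. The point is its centre, half-way up (11 mm above its underside); z up. Its flat top carries the next dish.
- round_medium_mid (a point): Medium round culture dish, closed: a solid flat-topped piece, amber agar with a frosted white lid rim, seen from above as an amber face with a white border (the size includes the border); 52 mm in diameter, 20 mm high, 45 g (varies by 20%), lying flat on the deck. The point is its centre, half-way up (10 mm above its underside); z up. Its flat top carries the next dish.
- round_small_mid (a point): Small round culture dish, closed: a solid flat-topped piece, amber agar with a frosted white lid rim, seen from above as an amber face with a white border (the size includes the border); 38 mm in diameter, 18 mm high, 25 g (varies by 20%), lying flat on the deck. The point is its centre, half-way up (9 mm above its underside); z up.
- square_large_mid (a point): Large square culture dish, closed: a solid flat-topped piece, amber agar with a frosted white lid rim, seen from above as an amber face with a white border (the size includes the border); 60 x 60 mm in plan with upright sides, 22 mm high, 70 g (varies by 20%), lying flat on the deck. The point is its centre, half-way up (11 mm above its underside); z up; x and y square to its sides. Its flat top carries the next dish.
- square_small_mid (a point): Small square culture dish, closed: a solid flat-topped piece, amber agar with a frosted white lid rim, seen from above as an amber face with a white border (the size includes the border); 42 x 42 mm in plan with upright sides, 20 mm high, 35 g (varies by 20%), lying flat on the deck. The point is its centre, half-way up (10 mm above its underside); z up; x and y square to its sides.
- media_bottle: Bystander: glass bottle with blue cap, 76 mm in diameter, 135 mm tall, standing. Origin: centre of its underside. To be left alone.
- tip_box: Bystander: pipette-tip box, clear with red top, 85 x 120 mm, 52 mm high. Origin: centre of its underside. To be left alone.
- dropper_bottle: Bystander: small white dropper bottle with blue cap, 38 mm in diameter, 85 mm tall, standing at the far side. Origin: centre of its underside. To be left alone.
Not all that is in view belongs to the job. What is shaped like the part that bears round_small_mid but purple is not meant.

How it is judged:
By the outcome, as a careful person would: the job done as asked, in the order asked, and still so for the second after the job is handed in, with the robot touching nothing.
It also fails if it takes over 120 s, if anything falls off the work surface, if the arm or the gripper's body presses on something with over 40 N, if the wrist force passes 120 N, or if a joint passes its speed limit or range.

## Robot

A 6-joint arm with a two-finger parallel gripper is mounted at the origin on the work surface. World frame = base frame: x ahead of the robot, y to its left, z up, the work surface at z = 0. Lengths are in m, angles in degrees, forces in N, time in s.
With the tool pointing down it reaches from about 0.35 to 0.875 m from the base axis. Payload 4.2 kg.
Tool frame: the origin (TCP) lies on the centre line of the jaws, within the pads' length; the fingertips stand 19 mm ahead of it and the grasp point (between the pads) is the TCP; x points along the fingers, y is the direction in which the jaws open and shut, and the axes are right-handed (so a half turn about x gives the same grasp; the last joint's range is limited). The gripper opens to 87 mm and grips with 3 to 60 N. Pads are 19 mm wide; open, the fingers measure 117 mm over their backs; the gripper's body (75 mm by 190 mm) begins 51 mm behind the grasp point.
Start: joints at [-52.735, 22.042, 0.453, 0, -68.411, -14.817], TCP at [0.239, -0.578, 0.242] pointing down, gripper open.
Joint ranges: [-179.83, 179.83], [-69.29, 118.12], [-61.27, 80.66], [-181.25, 117.63], [-171.15, -9.14], [-177.46, 177.46]. Speed limits (degrees/s): [159.86, 159.86, 180, 180, 180, 180].

## Interface

Orientations are given as a 3x3 rotation matrix whose columns are the frame's x, y, z axes.
In Python, from station import r, viewer, job, spotter gives the robot as it stands.
- The arm moves only by the tool play_rows, never from a script. Its argument "commands" is a list of rows, each an object of numbers: "fingers": the gripper command: -1 is fully open, 1 is shut, values between are in proportion; "tx", "ty", "tz": the shift along the tool's x, y, z normalised to -1 to 1, where 1 is 750 mm; "ax", "ay", "az": the turn, a rotation vector about the tool's x, y, z normalised to -1 to 1, where 1 is pi rad. In form: [{"fingers": .., "tx": .., "ty": .., "tz": .., "ax": .., "ay": .., "az": ..}, ...]. A call has 1 to 5 rows; each row is the pose to reach, as a shift and turn from the pose commanded when the call began, along the tool's axes at that moment, turning the shorter way round; what a row does not reach only later rows make up. A row lasts 1/12 s, in which the tool goes at most 41.7 mm and 7.16 degrees, less where a joint would pass 70% of its speed; a pose out of reach is approached as far as the arm can. A call with a number of a shift or a turn outside -1 to 1 is refused whole. A call with a gripper value outside its range is refused whole. The fingers move at their own pace and stop on an object; the grip force is fixed at half the most. Time passes only in rows, so rows that repeat a pose let the fingers close. It gives the time, the measured TCP pose, the force and the opening at its end, in the units of the state.
- r.sense(): the state, without advancing time (a new reading comes with each control period).
- viewer.capture(name): name is "side" or "top"; returns a dict with "image" (400x640x3 uint8, red, green, blue), "fx", "fy", "cx", "cy" (pixels), "R" (3x3) and "t" (3): a world point X has camera coordinates R X + t. Camera axes: x right, y down, z forward; pixel columns grow to the right and rows downward; lengths in m; the calibration is good to about 2 mm. A picture is of the moment at which its call begins. There is no depth.
- job.finish_job(): hands the job in, once; it reports no verdict.
Trained networks look in a picture, given as the dict that the camera call returned (one of the last four; its "shot" number tells which), for a name from the list of things; names that differ only in an ending like _2 or _b are one class to them, and where a whole thing is asked for, a point or a joint stands for the part that bears it (a point fixed in the world has none). Each returns a list of dicts, best first, with "score" (0 to 1); they miss things now and then, are a little off and sometimes report something else, mostly with a low value. They report only what shows in the picture. A call takes as long as a camera call. They do not tell look-alikes from the thing itself.
- spotter.find_in(name, picture): "uv" ([column, row] in pixels, amid what is visible of it).
- spotter.silhouettes(name, picture): "region" (400x640 bool, what is visible of it) and "uv" ([column, row] in pixels, amid what is visible of it).
The state is a dict: "time_s": time; "joints": joint angles; "joint_velocities": joint speeds; "effort": joint torques, N m; "tcp_pos": TCP position; "ee_rot": TCP orientation; "wrist_force": force on the tool from outside, world axes, zero at the start; "moment": the same for the moment, N m; "gripper_width": opening from 0.0 (shut) to 1.0 (fully open).
Only numpy, scipy, OpenCV 4.12 (cv2) and the standard library are available. Lean on these libraries where they do the work, as an engineer would, in place of code of your own. Each camera call takes 0.05 s, during which the arm holds its last target. There are 200 camera calls.

## Working session

There is one attempt and no reset: what is moved stays moved. The work goes in short steps, Python scripts to look and compute and a tool call to move; the robot and the scene stay as the last step left them, time stands still between calls to the robot, and variables do not carry over. Pictures are saved under pics/ and viewed, about 12 in all and at most 16, crops included, and the job is handed in when it is done.

Besides the shell and the picture viewer there is one more tool, called after "Call:" as name(argument=value, ...), one argument or row to a line, values as JSON. play_rows: Moves the arm, as the interface text tells. Its arguments: {"type":"object","properties":{"commands":{"type":"array"}},"required":["commands"]}

```bash
mkdir -p pics; ls
python3 - <<'E'
from station import r,viewer,spotter
import cv2,numpy as np
print(r.sense())
for n in("top","side"):
    p=viewer.capture(n); cv2.imwrite(f"pics/{n}0.png",p["image"][:,:,::-1])
    print(n,p["fx"],p["fy"],p["cx"],p["cy"],p["R"],p["t"], -np.array(p["R"]).T@np.array(p["t"]))
    for k in "round_stand square_stand round_large_mid round_medium_mid round_small_mid square_large_mid square_small_mid media_bottle tip_box dropper_bottle".split():
        print(k,[(np.round(d["uv"]).tolist(),round(d["score"],2)) for d in spotter.find_in(k,p)])
E
```

```text
pics
{'time_s': 0.0, 'joints': array([-5.27353119e+01,  2.20925084e+01,  3.76480226e-01, -3.04721194e-02,
       -6.84105941e+01, -1.48159983e+01]), 'joint_velocities': array([ 0.06502435,  0.05729925, -0.06569485,  0.08788288,  0.05313628,
        0.04287141]), 'effort': array([-1.10334451e-03, -3.90669394e+01,  1.87409824e+01,  4.21994448e+00,
        1.10084712e-02, -2.11422007e-04]), 'tcp_pos': array([ 0.23845081, -0.57709211,  0.24041478]), 'ee_rot': array([[-9.44537900e-04, -3.81673472e-01,  9.24296743e-01],
       [ 2.05819805e-03,  9.24294455e-01,  3.81674631e-01],
       [-9.99997436e-01,  2.26289191e-03, -8.74715465e-05]]), 'wrist_force': array([ 0.1398723 , -0.12762688,  0.43563422]), 'moment': array([ 0.01743252,  0.00219084, -0.02636538]), 'gripper_width': 0.9999896509442651}
top 447.6542958130351 447.6542958130351 319.1129093348143 200.13326901366082 [[ 0.00971851 -0.999925    0.00745332]
 [-0.99433283 -0.01045276 -0.10579682]
 [ 0.10586679 -0.00638289 -0.99435984]] [-0.02335539  0.5763178   1.14455185] [ 0.45210865 -0.01002398  1.19924305]
round_stand [([307.0, 247.0],
[... 407 characters left out ...]
0], 0.55)]
dropper_bottle [([339.0, 137.0], 0.6)]
side 457.75355481780696 457.75355481780696 321.0428194925539 194.37598875684472 [[ 0.93332101 -0.35852123 -0.01935003]
 [-0.22392557 -0.53911387 -0.81191969]
 [ 0.28065857  0.76211467 -0.58344837]] [-0.52454817  0.16541693  1.00782138] [ 0.2437592  -0.86695856  0.71216698]
round_stand [([280.0, 217.0], 0.82)]
square_stand []
round_large_mid []
round_medium_mid [([360.0, 228.0], 0.93)]
round_small_mid [([304.0, 282.0], 0.77), ([277.0, 311.0], 0.67), ([298.0, 260.0], 0.49)]
square_large_mid []
square_small_mid [([336.0, 184.0], 0.81), ([324.0, 332.0], 0.46)]
media_bottle []
tip_box [([326.0, 334.0], 0.73)]
dropper_bottle [([400.0, 197.0], 0.7)]
```

View pics/top0.png

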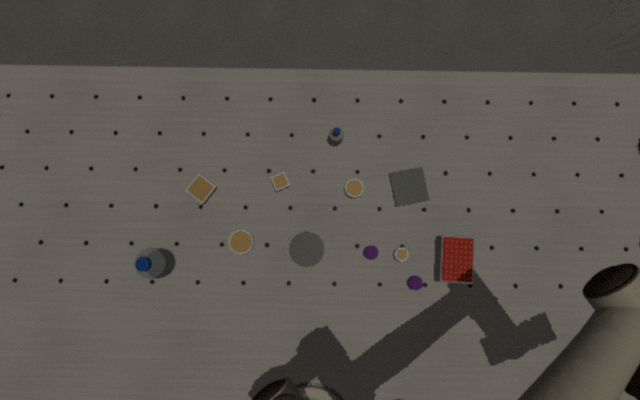

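View pics/side0.png

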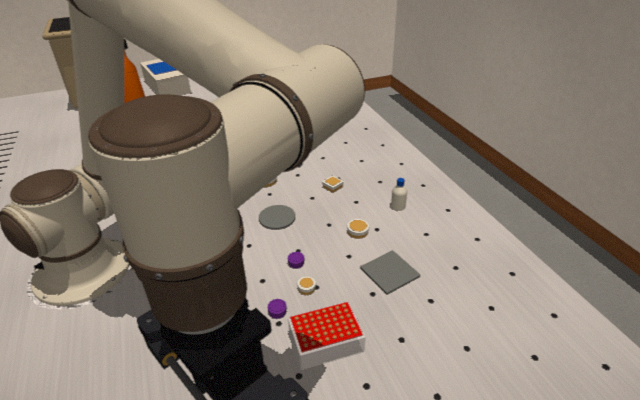

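The top view shows amber dishes: square at (201,189) large and (281,181) small; round at (240,241) large, (355,188) medium and (402,255) small. The stands are round (307,249) and square (409,186). Candidates for the small round dish are amber (402,255), purple (371,253) and purple (415,283). I choose the amber one at (402,255).

```bash
cat > h.py <<'E'
from station import r,viewer,spotter
import cv2,numpy as np
def ray(p,uv,z):
    R=np.array(p["R"]);t=np.array(p["t"]);c=-R.T@t
    d=R.T@np.array([(uv[0]-p["cx"])/p["fx"],(uv[1]-p["cy"])/p["fy"],1.])
    return c+d*(z-c[2])/d[2]
def proj(p,X):
    q=np.array(p["R"])@X+np.array(p["t"]);return np.array([p["fx"]*q[0]/q[2]+p["cx"],p["fy"]*q[1]/q[2]+p["cy"]])
def blobs(p,kind,z,box=None,amin=25):
    """list of (xy, area mm2, yaw of minAreaRect mod 90, dims mm) after mapping contours to plane z"""
    hsv=cv2.cvtColor(p["image"],cv2.COLOR_RGB2HSV)
    if kind=="amber": m=cv2.inRange(hsv,(8,90,60),(25,255,255))
    else: m=cv2.inRange(hsv,(0,0,60),(180,60,118))
    if box: k=np.zeros_like(m);k[box[1]:box[3],box[0]:box[2]]=255;m&=k
    m=cv2.resize(m,None,fx=4,fy=4,interpolation=cv2.INTER_LINEAR);m=(m>127).astype(np.uint8)
    out=[]
    for c in cv2.findContours(m,cv2.RETR_EXTERNAL,cv2.CHAIN_APPROX_NONE)[0]:
        if cv2.contourArea(c)<amin*16: continue
        uv=(c[:,0].astype(float)+.5)/4-.5
        w=np.array([ray(p,u,z)[:2] for u in uv]).astype(np.float32)*1000
        M=cv2.moments(w.reshape(-1,1,2)); rc=cv2.minAreaRect(w)
        out.append((np.round([M["m10"]/M["m00"],M["m01"]/M["m00"]],1),round(abs(M["m00"])),round(rc[2]%90,1),np.round(rc[1],1),np.round(uv.mean(0),1)))
    return out
E
python3 - <<'E'
from h import *
p=viewer.capture("top")
for z in(.021,): 
    for b in blobs(p,"amber",z): print(*b)
print()
for bx in((280,225,335,275),(380,160,435,212)):
    for b in blobs(p,"gray",.008,bx,200): print(*b)
im=p["image"]; print(im[249,307],im[186,409],im[186,440],im[181,281])
a=im[225:275,350:430,::-1];b=im[160,440] 
cv2.imwrite("pics/c1.png",np.vstack([cv2.resize(im[225:300,350:430,::-1],(640,600),interpolation=0)]))
for k,z in(("media_bottle",.135),("dropper_bottle",.085),("tip_box",.052)):
    for d in spotter.silhouettes(k,p)[:1]:
        ys,xs=np.nonzero(d["region"]); print(k,xs.min(),xs.max(),ys.min(),ys.max(),ray(p,d["uv"],z/2))
E
```

```text
[ 438.2 -234. ] 476 0.5 [22.7 25.7] [401.4 254. ]
[467.  187.7] 2180 46.1 [52.2 53.1] [240.3 241.3]
[ 612.8 -109.5] 1182 0.2 [39.6 39.2] [353.9 187.1]
[606.4 298.3] 2263 53.9 [49.9 49.8] [200. 188.]
[628.6  87.3] 844 22.7 [32.1 31.6] [279.7 180.5]

[447.8  13. ] 18933 0.6 [130.8 145.6] [307.  249.5]
[ 621.6 -253.8] 20692 0.6 [140.5 150.5] [407.  185.6]
[69 70 65] [68 69 62] [102 101  93] [114  92  55]
dropper_bottle 329 343 128 146 [ 0.73682692 -0.06174096  0.0425    ]
tip_box 436 474 234 284 [ 0.42880254 -0.36814951  0.026     ]
```

View pics/c1.png

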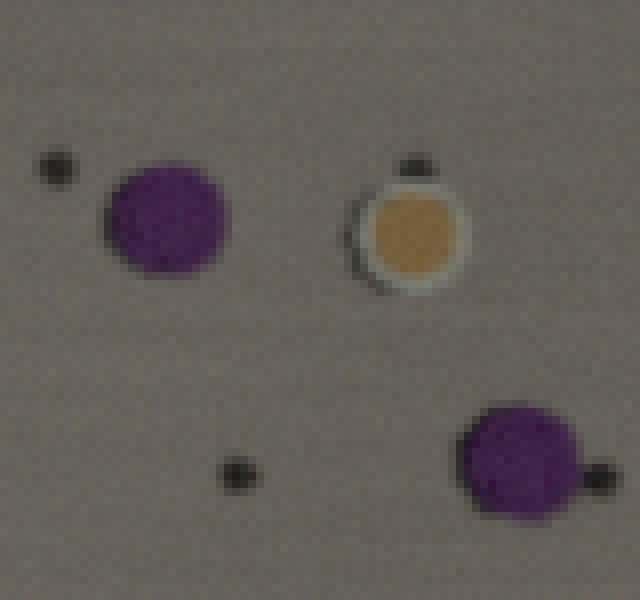

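The crop confirms amber at (402,255) is the small round dish, with purple look-alikes at its left (371,253) and lower right (415,283).

```bash
sed -i 's/(0,0,60),(180,60,118)/(0,0,52),(180,60,86)/' h.py
python3 - <<'E'
from h import *
p=viewer.capture("top")
for n,z,bx in(("RL",.022,(215,215,265,265)),("RM",.020,(335,170,375,210)),("RS",.018,(385,240,420,270)),("SL",.022,(180,165,225,210)),("SS",.020,(265,165,295,197))):
    for b in blobs(p,"amber",z,bx): print(n,*b)
for n,bx in(("RST",(280,225,335,275)),("SST",(383,160,435,212))):
    for b in blobs(p,"gray",.008,bx,200): print(n,*b)
E
```

```text
RL [467.  187.6] 2190 46.1 [52.2 53. ] [240.2 241.3]
RM [ 612.9 -109.6] 1177 0.6 [36.9 39.3] [353.9 187.2]
RS [ 438.3 -234.8] 479 0.5 [22.8 25.8] [401.4 253.9]
SL [606.2 298.1] 2266 54.1 [50.3 49.8] [200.  188.2]
SS [629.   87.5] 859 22.7 [32.1 31.7] [279.8 180.5]
RST [449.2  15.4] 6813 0.5 [94. 92.] [306.1 248.8]
SST [ 618.4 -256.9] 8843 11.5 [97.9 99.1] [408.3 186.4]
```

Run:
```python
from h import *
p=viewer.capture("top");im=p["image"]
a=im[155:220,377:442];b=im[217:282,275:340]
cv2.imwrite("pics/c2.png",cv2.resize(np.hstack([a,b]),(780,390),interpolation=0)[:,:,::-1]*1)
print(im[186,384:436,1]);print(im[160:212,409,1]);print(im[249,284:332,1]);print(im[225:275,307,1])
```

```text
[101 100 100  97 100 100  89  64  60  68  68  68  69  68  68  67  65  66
  69  68  66  69  65  65  64  66  65  68  66  67  66  69  67  69  69  65
  66  71  65  70  68  71  80  92  96  94  96  96  97  97  97  98]
[96 98 95 98 95 95 93 95 85 69 70 68 68 72 69 72 69 68 66 68 63 70 65 67
 66 66 66 66 70 69 69 65 67 67 70 70 69 68 68 66 69 67 70 66 73 94 97 97
 98 98 96 97]
[98 96 94 92 86 74 70 68 69 70 68 69 68 69 68 68 69 69 71 71 68 67 70 66
 69 74 68 70 70 67 73 69 73 72 65 73 66 71 71 79 91 93 92 93 93 93 94 95]
[94 97 95 95 96 92 80 64 70 65 70 68 69 70 70 72 68 69 70 67 70 69 66 70
 66 68 70 71 69 70 71 67 69 71 71 70 67 71 67 72 67 81 90 97 94 96 97 99
 97 94]
```

View pics/c2.png

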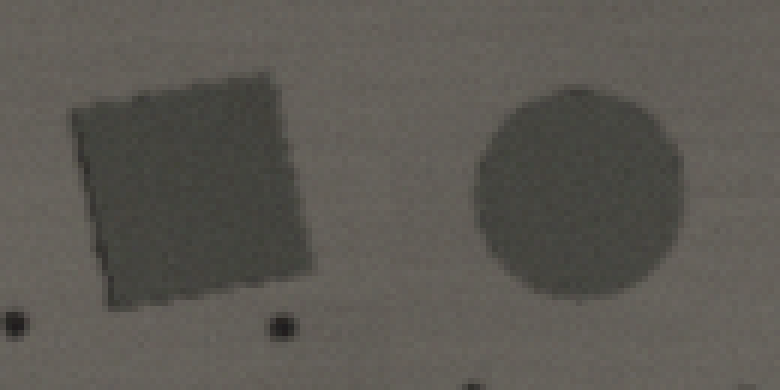

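The square stand's corners are about (377+6,..)–(403,206). There is a thin shadow on its left edge, so I'll fit it with a known-size template.

```bash
cat >> h.py <<'E'
from scipy.optimize import least_squares
def fit(p,shape,z,size,guess,amber=True):
    """fit x,y(,yaw,size if amber) mm; robust template fit of a soft-edged disc/square at height z"""
    im=p["image"].astype(float); ch=im[:,:,0]-im[:,:,2] if amber else im[:,:,1]
    u0,v0=np.round(proj(p,np.array([guess[0]/1e3,guess[1]/1e3,z]))).astype(int); h=int(size/2.6*.72)+5
    us,vs=np.meshgrid(np.arange(u0-h,u0+h+1),np.arange(v0-h,v0+h+1))
    W=np.array([ray(p,(u,v),z)[:2]*1e3 for u,v in zip(us.ravel(),vs.ravel())]); I=ch[vs,us].ravel()
    def f(q):
        d=W-q[:2]
        if shape=="r": s=np.hypot(*d.T)-q[5]/2
        else:
            a=np.radians(q[2]);R=np.array([[np.cos(a),-np.sin(a)],[np.sin(a),np.cos(a)]]);s=np.abs(d@R).max(1)-q[5]/2
        c=1/(1+np.exp(s/.8)); return q[3]+(q[4]-q[3])*c-I
    ctr=np.hypot(*(W-guess[:2]).T)<size/3
    q0=[*guess[:3],np.median(I[np.hypot(*(W-guess[:2]).T)>size*.72]),np.median(I[ctr]),size]
    o=least_squares(f,q0,loss="soft_l1",f_scale=4,x_scale=[1,1,1,5,5,1],diff_step=1e-3)
    return np.round(o.x,1)
E
python3 - <<'E'
from h import *
p=viewer.capture("top")
print("RL",fit(p,"r",.022,52,(467,187.6,0)))
print("RM",fit(p,"r",.020,38,(612.9,-109.6,0)))
print("RS",fit(p,"r",.018,25,(438.3,-234.8,0)))
print("SL",fit(p,"s",.022,48,(606,298,54)))
print("SS",fit(p,"s",.020,30,(629,87.5,22.7)))
print("RST",fit(p,"r",.008,92,(449,15,0),False))
print("SST",fit(p,"s",.008,92,(618.4,-257,11.5),False))
E
```

```text
RL [466.9 187.8  27.5  10.2  56.8  54.9]
RM [ 613.2 -109.9  326.6   10.2   57.7   40.7]
RS [ 438.3 -234.8    2.     9.6   57.3   26.8]
SL [606.4 298.1  53.3  10.3  56.6  49.4]
SS [628.9  87.6  24.    9.7  57.1  31.1]
RST [  449.3    15.3 -1377.5    96.     69.4    93.2]
SST [ 618.6 -256.9   11.4   96.7   67.6   94.4]
```

```bash
cat > go.py <<'E'
import sys;from h import *
from scipy.spatial.transform import Rotation as Ro
s=r.sense();P=s["tcp_pos"];R=s["ee_rot"]
def plan(x,y,z,yaw,P=P,R=R):
    a=np.radians(yaw);c,n=np.cos(a),np.sin(a);T=np.array([[0,c,n],[0,n,-c],[-1,0,0]])
    t=R.T@(np.array([x,y,z])/1e3-P)/.75; w=Ro.from_matrix(R.T@T).as_rotvec()/np.pi
    print("t",np.round(t,4),"a",np.round(w,4),"rows",round(max(np.linalg.norm(t)*750/41.7,np.linalg.norm(w)*180/7.16),1))
    return np.array([x,y,z])/1e3,T
if __name__=="__main__":
    print(s["time_s"],np.round(P*1e3,1),"yaw",round(np.degrees(np.arctan2(R[1,1],R[0,1])),1),"w",round(s["gripper_width"]*87,1),"F",np.round(s["wrist_force"],1))
    for a in sys.argv[1:]: P,R=plan(*map(float,a.split(",")),P,R)
E
for i in 1 2; do python3 go.py 467,187.7,120,90 467,187.7,23,90;done
```

```text
1.45 [ 238.7 -577.6  241.5] yaw 112.5 w 87.1 F [0.1 0.3 0.3]
t [0.1621 0.8268 0.671 ] a [ 0.1247 -0.     -0.    ] rows 19.4
t [0.1293 0.     0.    ] a [0. 0. 0.] rows 2.3
1.45 [ 238.7 -577.6  241.5] yaw 112.5 w 87.1 F [0.1 0.3 0.3]
t [0.1621 0.8268 0.671 ] a [ 0.1247 -0.     -0.    ] rows 19.4
t [0.1293 0.     0.    ] a [0. 0. 0.] rows 2.3
```

Call:
play_rows(
  commands=[
    {"fingers":-1,"tx":0,"ty":0.2,"tz":0.16,"ax":0.1247,"ay":0,"az":0},
    {"fingers":-1,"tx":0,"ty":0.2,"tz":0.16,"ax":0.1247,"ay":0,"az":0},
    {"fingers":-1,"tx":0,"ty":0.2,"tz":0.16,"ax":0.1247,"ay":0,"az":0},
    {"fingers":-1,"tx":0,"ty":0.2,"tz":0.16,"ax":0.1247,"ay":0,"az":0},
    {"fingers":-1,"tx":0,"ty":0.2,"tz":0.16,"ax":0.1247,"ay":0,"az":0},
  ],
)

```text
time_s: 1.87
tcp_pos: [0.2923, -0.3906, 0.2416]
ee_rot: [[0.0, 0.001, 1.0], [0.0, 1.0, -0.001], [-1.0, 0.0, 0.0]]
wrist_force: [0.5, -0.8, 0.1]
gripper_width: 0.999
```

```bash
python3 go.py 467,187.7,120,90
```

```text
1.8667 [ 292.3 -390.6  241.6] yaw 90.0 w 86.9 F [ 0.5 -0.8  0.1]
t [0.1626 0.7711 0.2324] a [-0.0002  0.0001 -0.0001] rows 14.8
```

Call:
play_rows(
  commands=[
    {"fingers":-1,"tx":0.054,"ty":0.257,"tz":0.0775,"ax":0,"ay":0,"az":0},
    {"fingers":-1,"tx":0.054,"ty":0.257,"tz":0.0775,"ax":0,"ay":0,"az":0},
    {"fingers":-1,"tx":0.054,"ty":0.257,"tz":0.0775,"ax":0,"ay":0,"az":0},
    {"fingers":-1,"tx":0.054,"ty":0.257,"tz":0.0775,"ax":0,"ay":0,"az":0},
    {"fingers":-1,"tx":0.054,"ty":0.257,"tz":0.0775,"ax":0,"ay":0,"az":0},
  ],
)

```text
time_s: 2.28
tcp_pos: [0.3505, -0.1985, 0.2011]
ee_rot: [[0.001, -0.0, 1.0], [-0.0, 1.0, 0.0], [-1.0, -0.0, 0.001]]
wrist_force: [1.3, -0.2, -0.1]
gripper_width: 1.0
```

Call:
play_rows(
  commands=[
    {"fingers":-1,"tx":0.054,"ty":0.257,"tz":0.0775,"ax":0,"ay":0,"az":0},
    {"fingers":-1,"tx":0.054,"ty":0.257,"tz":0.0775,"ax":0,"ay":0,"az":0},
    {"fingers":-1,"tx":0.054,"ty":0.257,"tz":0.0775,"ax":0,"ay":0,"az":0},
    {"fingers":-1,"tx":0.054,"ty":0.257,"tz":0.0775,"ax":0,"ay":0,"az":0},
    {"fingers":-1,"tx":0.054,"ty":0.257,"tz":0.0775,"ax":0,"ay":0,"az":0},
  ],
)

```text
time_s: 2.7
tcp_pos: [0.4089, -0.0053, 0.1607]
ee_rot: [[0.002, -0.001, 1.0], [0.0, 1.0, 0.001], [-1.0, 0.0, 0.002]]
wrist_force: [0.6, 0.3, 0.6]
gripper_width: 1.003
```

Call:
play_rows(
  commands=[
    {"fingers":-1,"tx":0.054,"ty":0.255,"tz":0.0775,"ax":0,"ay":0,"az":0},
    {"fingers":-1,"tx":0.054,"ty":0.255,"tz":0.0775,"ax":0,"ay":0,"az":0},
    {"fingers":-1,"tx":0.054,"ty":0.255,"tz":0.0775,"ax":0,"ay":0,"az":0},
    {"fingers":-1,"tx":0.054,"ty":0.255,"tz":0.0775,"ax":0,"ay":0,"az":0},
    {"fingers":-1,"tx":0.054,"ty":0.255,"tz":0.0775,"ax":0,"ay":0,"az":0},
  ],
)

```text
time_s: 3.12
tcp_pos: [0.4672, 0.1862, 0.1198]
ee_rot: [[0.001, -0.001, 1.0], [0.0, 1.0, 0.001], [-1.0, 0.0, 0.001]]
wrist_force: [0.8, -0.5, 0.3]
gripper_width: 1.0
```

```bash
python3 - <<'E'
from h import *
q=[]
for i in range(5):
    p=viewer.capture("side"); q.append(r.sense()["tcp_pos"]*1e3)
print(np.round(q,1))
cv2.imwrite("pics/s1.png",p["image"][:,:,::-1])
E
python3 go.py 467,187.7,23,90
```

```text
[[470.1 191.2 118.9]
 [468.5 188.2 119.1]
 [467.1 185.8 119.2]
 [466.4 184.3 119.5]
 [466.2 183.3 119.8]]
3.3667 [466.2 183.3 119.8] yaw 90.0 w 87.1 F [-0.3  0.2 -1.2]
t [0.1291 0.0059 0.0012] a [ 0.0001 -0.0003  0.0002] rows 2.3
```

View pics/s1.png

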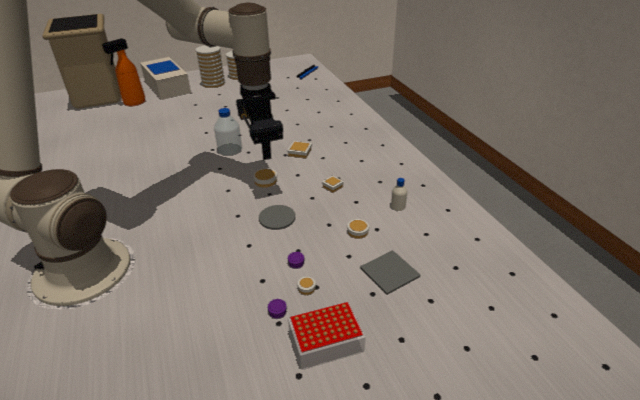

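Call:
play_rows(
  commands=[
    {"fingers":-1,"tx":0.04,"ty":0.006,"tz":0.001,"ax":0,"ay":0,"az":0},
    {"fingers":-1,"tx":0.08,"ty":0.006,"tz":0.001,"ax":0,"ay":0,"az":0},
    {"fingers":-1,"tx":0.1,"ty":0.006,"tz":0.001,"ax":0,"ay":0,"az":0},
    {"fingers":-1,"tx":0.115,"ty":0.006,"tz":0.001,"ax":0,"ay":0,"az":0},
    {"fingers":-1,"tx":0.12,"ty":0.006,"tz":0.001,"ax":0,"ay":0,"az":0},
  ],
)

```text
time_s: 3.78
tcp_pos: [0.4663, 0.186, 0.0289]
ee_rot: [[-0.003, 0.002, 1.0], [-0.002, 1.0, -0.002], [-1.0, -0.002, -0.003]]
wrist_force: [-0.6, -1.4, 0.8]
gripper_width: 1.002
```

Call:
play_rows(
  commands=[
    {"fingers":-1,"tx":0.005,"ty":0,"tz":0,"ax":0,"ay":0,"az":0},
    {"fingers":-1,"tx":0.009,"ty":0,"tz":0,"ax":0,"ay":0,"az":0},
    {"fingers":-1,"tx":0.009,"ty":0,"tz":0,"ax":0,"ay":0,"az":0},
    {"fingers":-1,"tx":0.009,"ty":0,"tz":0,"ax":0,"ay":0,"az":0},
    {"fingers":-1,"tx":0.009,"ty":0,"tz":0,"ax":0,"ay":0,"az":0},
  ],
)

```text
time_s: 4.2
tcp_pos: [0.4678, 0.1883, 0.024]
ee_rot: [[0.001, -0.0, 1.0], [0.001, 1.0, 0.0], [-1.0, 0.001, 0.001]]
wrist_force: [0.3, 0.6, 0.7]
gripper_width: 1.001
```

Call:
play_rows(
  commands=[
    {"fingers":0,"tx":0,"ty":0,"tz":0,"ax":0,"ay":0,"az":0},
    {"fingers":1,"tx":0,"ty":0,"tz":0,"ax":0,"ay":0,"az":0},
    {"fingers":1,"tx":0,"ty":0,"tz":0,"ax":0,"ay":0,"az":0},
    {"fingers":1,"tx":0,"ty":0,"tz":0,"ax":0,"ay":0,"az":0},
    {"fingers":1,"tx":0,"ty":0,"tz":0,"ax":0,"ay":0,"az":0},
  ],
)

```text
time_s: 4.62
tcp_pos: [0.4674, 0.1881, 0.0234]
ee_rot: [[0.0, -0.0, 1.0], [0.0, 1.0, 0.0], [-1.0, 0.0, 0.0]]
wrist_force: [0.7, 0.7, 1.1]
gripper_width: 0.754
```

Call:
play_rows(
  commands=[
    {"fingers":1,"tx":0,"ty":0,"tz":0,"ax":0,"ay":0,"az":0},
    {"fingers":1,"tx":0,"ty":0,"tz":0,"ax":0,"ay":0,"az":0},
    {"fingers":1,"tx":0,"ty":0,"tz":0,"ax":0,"ay":0,"az":0},
    {"fingers":1,"tx":0,"ty":0,"tz":0,"ax":0,"ay":0,"az":0},
    {"fingers":1,"tx":0,"ty":0,"tz":0,"ax":0,"ay":0,"az":0},
  ],
)

```text
time_s: 5.03
tcp_pos: [0.4674, 0.1882, 0.0234]
ee_rot: [[0.0, -0.0, 1.0], [0.0, 1.0, 0.0], [-1.0, 0.0, 0.0]]
wrist_force: [-0.3, 0.0, 2.3]
gripper_width: 0.751
```

Call:
play_rows(
  commands=[
    {"fingers":1,"tx":-0.015,"ty":0,"tz":0,"ax":0,"ay":0,"az":0},
    {"fingers":1,"tx":-0.04,"ty":0,"tz":0,"ax":0,"ay":0,"az":0},
    {"fingers":1,"tx":-0.065,"ty":0,"tz":0,"ax":0,"ay":0,"az":0},
    {"fingers":1,"tx":-0.08,"ty":0,"tz":0,"ax":0,"ay":0,"az":0},
    {"fingers":1,"tx":-0.08,"ty":0,"tz":0,"ax":0,"ay":0,"az":0},
  ],
)

```text
time_s: 5.45
tcp_pos: [0.4687, 0.1891, 0.0854]
ee_rot: [[0.004, -0.0, 1.0], [0.003, 1.0, 0.0], [-1.0, 0.003, 0.004]]
wrist_force: [0.8, 0.4, -0.3]
gripper_width: 0.749
```

Call:
play_rows(
  commands=[
    {"fingers":1,"tx":0,"ty":-0.02,"tz":-0.002,"ax":0,"ay":0,"az":0},
    {"fingers":1,"tx":0,"ty":-0.05,"tz":-0.005,"ax":0,"ay":0,"az":0},
    {"fingers":1,"tx":0,"ty":-0.09,"tz":-0.009,"ax":0,"ay":0,"az":0},
    {"fingers":1,"tx":0,"ty":-0.13,"tz":-0.013,"ax":0,"ay":0,"az":0},
    {"fingers":1,"tx":0,"ty":-0.17,"tz":-0.0175,"ax":0,"ay":0,"az":0},
  ],
)

```text
time_s: 5.87
tcp_pos: [0.4527, 0.0586, 0.0819]
ee_rot: [[-0.003, -0.0, 1.0], [-0.001, 1.0, 0.0], [-1.0, -0.001, -0.003]]
wrist_force: [0.1, -0.6, -0.4]
gripper_width: 0.755
```

Call:
play_rows(
  commands=[
    {"fingers":1,"tx":0,"ty":-0.03,"tz":-0.003,"ax":0,"ay":0,"az":0},
    {"fingers":1,"tx":0,"ty":-0.05,"tz":-0.005,"ax":0,"ay":0,"az":0},
    {"fingers":1,"tx":0,"ty":-0.06,"tz":-0.006,"ax":0,"ay":0,"az":0},
    {"fingers":1,"tx":0.015,"ty":-0.06,"tz":-0.006,"ax":0,"ay":0,"az":0},
    {"fingers":1,"tx":0.03,"ty":-0.06,"tz":-0.006,"ax":0,"ay":0,"az":0},
  ],
)

```text
time_s: 6.28
tcp_pos: [0.4496, 0.0149, 0.0603]
ee_rot: [[0.0, 0.001, 1.0], [0.0, 1.0, -0.001], [-1.0, 0.0, 0.0]]
wrist_force: [0.5, -0.3, -0.3]
gripper_width: 0.753
```

Call:
play_rows(
  commands=[
    {"fingers":1,"tx":0.015,"ty":0,"tz":0,"ax":0,"ay":0,"az":0},
    {"fingers":1,"tx":0.027,"ty":0,"tz":0,"ax":0,"ay":0,"az":0},
    {"fingers":1,"tx":0.036,"ty":0,"tz":0,"ax":0,"ay":0,"az":0},
    {"fingers":1,"tx":0.036,"ty":0,"tz":0,"ax":0,"ay":0,"az":0},
    {"fingers":1,"tx":0.036,"ty":0,"tz":0,"ax":0,"ay":0,"az":0},
  ],
)

```text
time_s: 6.7
tcp_pos: [0.4495, 0.0155, 0.0333]
ee_rot: [[-0.001, -0.0, 1.0], [-0.001, 1.0, 0.0], [-1.0, -0.001, -0.001]]
wrist_force: [-0.3, -0.3, -0.3]
gripper_width: 0.753
```

Run:
```python
from h import *
for i in range(4): p=viewer.capture("side")
s=r.sense();print(s["tcp_pos"]*1e3,s["wrist_force"],s["gripper_width"]*87)
p=viewer.capture("top")
a=cv2.resize(p["image"][200:290,260:350],(400,400),interpolation=0); q=viewer.capture("side")
b=cv2.resize(q["image"][180:250,245:315],(400,400),interpolation=0)
cv2.imwrite("pics/s2.png",np.hstack([a,b])[:,:,::-1])
```

```text
[450.06934491  15.74082391  34.21344147] [-0.0347292   0.80581909 -0.15078994] 65.72428650221903
```

View pics/s2.png

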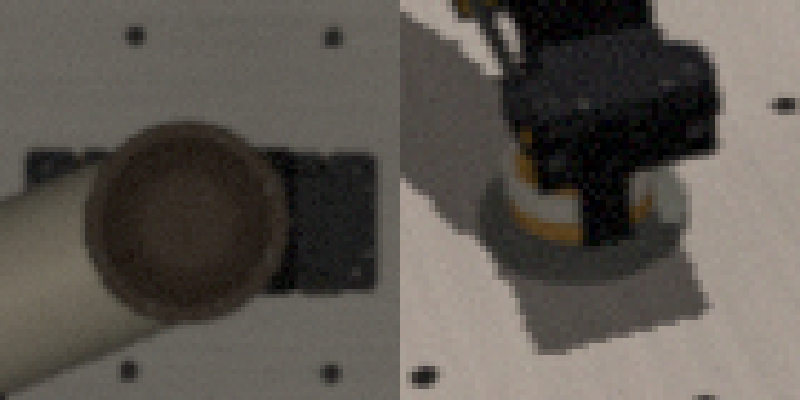

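The side crop shows the dish held just above the stand.

Call:
play_rows(
  commands=[
    {"fingers":1,"tx":0.0012,"ty":0,"tz":0,"ax":0,"ay":0,"az":0},
    {"fingers":1,"tx":0.0024,"ty":0,"tz":0,"ax":0,"ay":0,"az":0},
    {"fingers":1,"tx":0.003,"ty":0,"tz":0,"ax":0,"ay":0,"az":0},
    {"fingers":1,"tx":0.0034,"ty":0,"tz":0,"ax":0,"ay":0,"az":0},
    {"fingers":1,"tx":0.0034,"ty":0,"tz":0,"ax":0,"ay":0,"az":0},
  ],
)

```text
time_s: 7.42
tcp_pos: [0.4497, 0.0156, 0.0314]
ee_rot: [[-0.0, -0.0, 1.0], [-0.0, 1.0, 0.0], [-1.0, -0.0, -0.0]]
wrist_force: [0.1, -0.3, 1.4]
gripper_width: 0.749
```

Call:
play_rows(
  commands=[
    {"fingers":1,"tx":0,"ty":0,"tz":0,"ax":0,"ay":0,"az":0},
    {"fingers":1,"tx":0,"ty":0,"tz":0,"ax":0,"ay":0,"az":0},
    {"fingers":1,"tx":0,"ty":0,"tz":0,"ax":0,"ay":0,"az":0},
  ],
)

```text
time_s: 7.67
tcp_pos: [0.4498, 0.0156, 0.0314]
ee_rot: [[-0.0, -0.0, 1.0], [-0.0, 1.0, 0.0], [-1.0, -0.0, -0.0]]
wrist_force: [-1.6, 1.4, 3.0]
gripper_width: 0.752
```

Call:
play_rows(
  commands=[
    {"fingers":0.2,"tx":0,"ty":0,"tz":0,"ax":0,"ay":0,"az":0},
    {"fingers":-0.7,"tx":0,"ty":0,"tz":0,"ax":0,"ay":0,"az":0},
    {"fingers":-1,"tx":0,"ty":0,"tz":0,"ax":0,"ay":0,"az":0},
    {"fingers":-1,"tx":0,"ty":0,"tz":0,"ax":0,"ay":0,"az":0},
    {"fingers":-1,"tx":0,"ty":0,"tz":0,"ax":0,"ay":0,"az":0},
  ],
)

```text
time_s: 8.08
tcp_pos: [0.4499, 0.0156, 0.0311]
ee_rot: [[0.0, 0.0, 1.0], [0.0, 1.0, -0.0], [-1.0, 0.0, 0.0]]
wrist_force: [0.7, 0.1, 0.1]
gripper_width: 0.953
```

Call:
play_rows(
  commands=[
    {"fingers":-1,"tx":-0.01,"ty":0,"tz":0,"ax":0,"ay":0,"az":0},
    {"fingers":-1,"tx":-0.04,"ty":0,"tz":0,"ax":0,"ay":0,"az":0},
    {"fingers":-1,"tx":-0.08,"ty":0,"tz":0,"ax":0,"ay":0,"az":0},
    {"fingers":-1,"tx":-0.1,"ty":0,"tz":0,"ax":0,"ay":0,"az":0},
    {"fingers":-1,"tx":-0.1,"ty":-0.02,"tz":0.03,"ax":0,"ay":0,"az":0},
  ],
)

```text
time_s: 8.5
tcp_pos: [0.4718, 0.0018, 0.1103]
ee_rot: [[0.005, -0.003, 1.0], [0.002, 1.0, 0.003], [-1.0, 0.002, 0.005]]
wrist_force: [-0.4, 0.9, -1.2]
gripper_width: 0.996
```

Call:
play_rows(
  commands=[
    {"fingers":-1,"tx":0,"ty":-0.04,"tz":0.04,"ax":0,"ay":0,"az":0},
    {"fingers":-1,"tx":0,"ty":-0.08,"tz":0.08,"ax":0,"ay":0,"az":0},
    {"fingers":-1,"tx":0,"ty":-0.12,"tz":0.12,"ax":0,"ay":0,"az":0},
    {"fingers":-1,"tx":0,"ty":-0.147,"tz":0.15,"ax":0,"ay":0,"az":0},
    {"fingers":-1,"tx":0,"ty":-0.147,"tz":0.15,"ax":0,"ay":0,"az":0},
  ],
)

```text
time_s: 8.92
tcp_pos: [0.5891, -0.1133, 0.1065]
ee_rot: [[0.004, 0.003, 1.0], [-0.001, 1.0, -0.003], [-1.0, -0.001, 0.004]]
wrist_force: [0.8, -0.7, 0.2]
gripper_width: 1.003
```

```bash
python3 - <<'E'
from h import *
for i in range(4): p=viewer.capture("top")
print("RL",fit(p,"r",.030,55,(449,15,0)))
print("RM?",fit(p,"r",.020,41,(613,-110,0)))
E
python3 go.py 613.2,-109.9,100,90
```

```text
RL [ 4.45000e+02  4.85000e+01 -1.36261e+04  8.90000e+00  1.57000e+01
  1.17900e+02]
RM? [ 630.3  -66.4 -358.5   12.    19.1   72.3]
9.1167 [ 583.7 -109.3  106.2] yaw 90.0 w 86.8 F [0.4 0.3 0. ]
t [ 0.0082 -0.0008  0.0393] a [ 0.     -0.0004 -0.0001] rows 0.7h.py:36: RuntimeWarning: overflow encountered in exp
  c=1/(1+np.exp(s/.8)); return q[3]+(q[4]-q[3])*c-I
```

Call:
play_rows(
  commands=[
    {"fingers":-1,"tx":0.02,"ty":0,"tz":0.0375,"ax":0,"ay":0,"az":0},
    {"fingers":-1,"tx":0.05,"ty":0,"tz":0.0375,"ax":0,"ay":0,"az":0},
    {"fingers":-1,"tx":0.075,"ty":0,"tz":0.0375,"ax":0,"ay":0,"az":0},
    {"fingers":-1,"tx":0.09,"ty":0,"tz":0.0375,"ax":0,"ay":0,"az":0},
    {"fingers":-1,"tx":0.1,"ty":0,"tz":0.0375,"ax":0,"ay":0,"az":0},
  ],
)

```text
time_s: 9.53
tcp_pos: [0.6115, -0.1087, 0.0301]
ee_rot: [[-0.003, -0.001, 1.0], [-0.0, 1.0, 0.001], [-1.0, -0.0, -0.003]]
wrist_force: [-0.6, -0.1, 0.1]
gripper_width: 0.997
```

Call:
play_rows(
  commands=[
    {"fingers":-1,"tx":0.006,"ty":0,"tz":0,"ax":0,"ay":0,"az":0},
    {"fingers":-1,"tx":0.011,"ty":0,"tz":0,"ax":0,"ay":0,"az":0},
    {"fingers":-1,"tx":0.011,"ty":0,"tz":0,"ax":0,"ay":0,"az":0},
    {"fingers":-1,"tx":0.011,"ty":0,"tz":0,"ax":0,"ay":0,"az":0},
    {"fingers":0,"tx":0.011,"ty":0,"tz":0,"ax":0,"ay":0,"az":0},
  ],
)

```text
time_s: 9.95
tcp_pos: [0.6135, -0.1096, 0.0239]
ee_rot: [[0.002, -0.0, 1.0], [-0.0, 1.0, 0.0], [-1.0, -0.0, 0.002]]
wrist_force: [-0.3, -0.0, 0.2]
gripper_width: 0.974
```

Call:
play_rows(
  commands=[
    {"fingers":0,"tx":0,"ty":0,"tz":0,"ax":0,"ay":0,"az":0},
    {"fingers":1,"tx":0,"ty":0,"tz":0,"ax":0,"ay":0,"az":0},
    {"fingers":1,"tx":0,"ty":0,"tz":0,"ax":0,"ay":0,"az":0},
    {"fingers":1,"tx":0,"ty":0,"tz":0,"ax":0,"ay":0,"az":0},
    {"fingers":1,"tx":0,"ty":0,"tz":0,"ax":0,"ay":0,"az":0},
  ],
)

```text
time_s: 10.37
tcp_pos: [0.6129, -0.1097, 0.0231]
ee_rot: [[0.0, -0.0, 1.0], [0.0, 1.0, 0.0], [-1.0, 0.0, 0.0]]
wrist_force: [-0.2, -0.6, -0.2]
gripper_width: 0.631
```

Call:
play_rows(
  commands=[
    {"fingers":1,"tx":0,"ty":0,"tz":0,"ax":0,"ay":0,"az":0},
    {"fingers":1,"tx":0,"ty":0,"tz":0,"ax":0,"ay":0,"az":0},
    {"fingers":1,"tx":0,"ty":0,"tz":0,"ax":0,"ay":0,"az":0},
    {"fingers":1,"tx":0,"ty":0,"tz":0,"ax":0,"ay":0,"az":0},
    {"fingers":1,"tx":0,"ty":0,"tz":0,"ax":0,"ay":0,"az":0},
  ],
)

```text
time_s: 10.78
tcp_pos: [0.613, -0.1097, 0.023]
ee_rot: [[0.0, -0.0, 1.0], [-0.0, 1.0, 0.0], [-1.0, -0.0, 0.0]]
wrist_force: [-0.1, -0.8, 0.7]
gripper_width: 0.587
```

Call:
play_rows(
  commands=[
    {"fingers":1,"tx":-0.015,"ty":0,"tz":0,"ax":0,"ay":0,"az":0},
    {"fingers":1,"tx":-0.05,"ty":0,"tz":0,"ax":0,"ay":0,"az":0},
    {"fingers":1,"tx":-0.09,"ty":-0.01,"tz":-0.005,"ax":0,"ay":0,"az":0},
    {"fingers":1,"tx":-0.1,"ty":-0.04,"tz":-0.02,"ax":0,"ay":0,"az":0},
    {"fingers":1,"tx":-0.1,"ty":-0.08,"tz":-0.04,"ax":0,"ay":0,"az":0},
  ],
)

```text
time_s: 11.2
tcp_pos: [0.5859, -0.169, 0.1024]
ee_rot: [[0.009, -0.004, 1.0], [-0.001, 1.0, 0.004], [-1.0, -0.001, 0.009]]
wrist_force: [0.9, -0.5, -0.7]
gripper_width: 0.588
```

Call:
play_rows(
  commands=[
    {"fingers":1,"tx":0,"ty":-0.04,"tz":-0.02,"ax":0,"ay":0,"az":0},
    {"fingers":1,"tx":0,"ty":-0.08,"tz":-0.03,"ax":0,"ay":0,"az":0},
    {"fingers":1,"tx":0,"ty":-0.12,"tz":-0.04,"ax":0,"ay":0,"az":0},
    {"fingers":1,"tx":0,"ty":-0.14,"tz":-0.04,"ax":0,"ay":0,"az":0},
    {"fingers":1,"tx":0,"ty":-0.14,"tz":-0.04,"ax":0,"ay":0,"az":0},
  ],
)

```text
time_s: 11.62
tcp_pos: [0.5526, -0.2775, 0.0986]
ee_rot: [[0.001, 0.004, 1.0], [-0.001, 1.0, -0.004], [-1.0, -0.001, 0.001]]
wrist_force: [0.9, -0.3, -1.2]
gripper_width: 0.591
```

```bash
python3 - <<'E'
from h import *
p=viewer.capture("top")
print("RL",fit(p,"r",.030,55,(449,15,0)))
a=cv2.resize(p["image"][217:282,275:340],(500,500),interpolation=0)
cv2.imwrite("pics/s3.png",a[:,:,::-1])
# stand + dish silhouette (not deck): residual ring
E
python3 go.py 613.2,-109.9,100,90
```

```text
RL [449.   17.   10.6   7.1  60.9  54.7]
11.6667 [ 552.9 -275.9   98.4] yaw 89.9 w 50.9 F [-0.2  0.4 -0.4]
t [-0.0021  0.2216  0.0799] a [-0.0008  0.0003  0.    ] rows 4.2
```

View pics/s3.png

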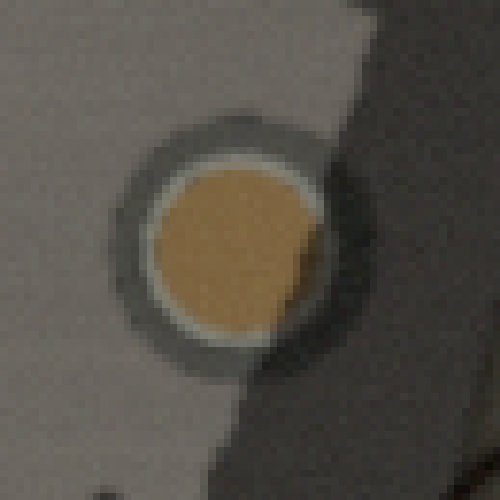

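The crop shows the large round dish seated concentric on the stand to within about 1 mm. The arm's shadow covers its right side, so the fit is biased there.

Call:
play_rows(
  commands=[
    {"fingers":1,"tx":0,"ty":0.02,"tz":-0.007,"ax":0,"ay":0,"az":0},
    {"fingers":1,"tx":0,"ty":0.06,"tz":-0.021,"ax":0,"ay":0,"az":0},
    {"fingers":1,"tx":0,"ty":0.11,"tz":-0.039,"ax":0,"ay":0,"az":0},
    {"fingers":1,"tx":0,"ty":0.16,"tz":-0.057,"ax":0,"ay":0,"az":0},
    {"fingers":1,"tx":0,"ty":0.21,"tz":-0.075,"ax":0,"ay":0,"az":0},
  ],
)

```text
time_s: 12.08
tcp_pos: [0.4961, -0.1147, 0.0981]
ee_rot: [[0.0, -0.001, 1.0], [0.0, 1.0, 0.001], [-1.0, 0.0, 0.0]]
wrist_force: [0.8, 1.0, -1.1]
gripper_width: 0.588
```

Call:
play_rows(
  commands=[
    {"fingers":1,"tx":0,"ty":0.05,"tz":-0.018,"ax":0,"ay":0,"az":0},
    {"fingers":1,"tx":0,"ty":0.1,"tz":-0.036,"ax":0,"ay":0,"az":0},
    {"fingers":1,"tx":0,"ty":0.14,"tz":-0.05,"ax":0,"ay":0,"az":0},
    {"fingers":1,"tx":0,"ty":0.165,"tz":-0.06,"ax":0,"ay":0,"az":0},
    {"fingers":1,"tx":0,"ty":0.1771,"tz":-0.0633,"ax":0,"ay":0,"az":0},
  ],
)

```text
time_s: 12.5
tcp_pos: [0.448, 0.0188, 0.0985]
ee_rot: [[0.0, -0.005, 1.0], [0.001, 1.0, 0.005], [-1.0, 0.001, 0.0]]
wrist_force: [0.3, -0.4, -0.7]
gripper_width: 0.59
```

Call:
play_rows(
  commands=[
    {"fingers":1,"tx":0.012,"ty":0,"tz":0,"ax":0,"ay":0,"az":0},
    {"fingers":1,"tx":0.03,"ty":0,"tz":0,"ax":0,"ay":0,"az":0},
    {"fingers":1,"tx":0.045,"ty":0,"tz":0,"ax":0,"ay":0,"az":0},
    {"fingers":1,"tx":0.054,"ty":0,"tz":0,"ax":0,"ay":0,"az":0},
    {"fingers":1,"tx":0.056,"ty":0,"tz":0,"ax":0,"ay":0,"az":0},
  ],
)

```text
time_s: 12.92
tcp_pos: [0.4487, 0.0158, 0.0551]
ee_rot: [[-0.002, -0.001, 1.0], [-0.001, 1.0, 0.001], [-1.0, -0.001, -0.002]]
wrist_force: [-0.7, -0.4, -0.6]
gripper_width: 0.589
```

Call:
play_rows(
  commands=[
    {"fingers":1,"tx":0,"ty":0,"tz":0,"ax":0,"ay":0,"az":0},
    {"fingers":1,"tx":0.001,"ty":0,"tz":0,"ax":0,"ay":0,"az":0},
    {"fingers":1,"tx":0.002,"ty":0,"tz":0,"ax":0,"ay":0,"az":0},
    {"fingers":1,"tx":0.0028,"ty":0,"tz":0,"ax":0,"ay":0,"az":0},
    {"fingers":1,"tx":0.0034,"ty":0,"tz":0,"ax":0,"ay":0,"az":0},
  ],
)

```text
time_s: 13.33
tcp_pos: [0.4494, 0.0157, 0.0538]
ee_rot: [[0.001, 0.0, 1.0], [0.0, 1.0, -0.0], [-1.0, 0.0, 0.001]]
wrist_force: [-1.8, 0.0, -0.7]
gripper_width: 0.587
```

Call:
play_rows(
  commands=[
    {"fingers":1,"tx":0,"ty":0,"tz":0,"ax":0,"ay":0,"az":0},
    {"fingers":1,"tx":0,"ty":0,"tz":0,"ax":0,"ay":0,"az":0},
    {"fingers":1,"tx":0,"ty":0,"tz":0,"ax":0,"ay":0,"az":0},
    {"fingers":1,"tx":0,"ty":0,"tz":0,"ax":0,"ay":0,"az":0},
  ],
)

```text
time_s: 13.67
tcp_pos: [0.4492, 0.0157, 0.0535]
ee_rot: [[0.0, 0.0, 1.0], [0.0, 1.0, -0.0], [-1.0, 0.0, 0.0]]
wrist_force: [0.3, 0.4, -0.8]
gripper_width: 0.586
```

Call:
play_rows(
  commands=[
    {"fingers":1,"tx":0.0005,"ty":0,"tz":0,"ax":0,"ay":0,"az":0},
    {"fingers":1,"tx":0.001,"ty":0,"tz":0,"ax":0,"ay":0,"az":0},
    {"fingers":1,"tx":0.001,"ty":0,"tz":0,"ax":0,"ay":0,"az":0},
    {"fingers":1,"tx":0.001,"ty":0,"tz":0,"ax":0,"ay":0,"az":0},
    {"fingers":1,"tx":0.001,"ty":0,"tz":0,"ax":0,"ay":0,"az":0},
  ],
)

```text
time_s: 14.08
tcp_pos: [0.4493, 0.0157, 0.053]
ee_rot: [[0.0, -0.0, 1.0], [-0.0, 1.0, 0.0], [-1.0, -0.0, 0.0]]
wrist_force: [-2.0, 0.9, 4.3]
gripper_width: 0.587
```

Run:
```python
from h import *
F=[]
for i in range(4): p=viewer.capture("side");s=r.sense();F.append(s["wrist_force"][2])
print(np.round(F,1),s["tcp_pos"]*1e3)
```

```text
[5.1 4.6 4.8 6. ] [449.2440566   15.686068    52.94833021]
```

Call:
play_rows(
  commands=[
    {"fingers":0,"tx":0,"ty":0,"tz":0,"ax":0,"ay":0,"az":0},
    {"fingers":-0.6,"tx":0,"ty":0,"tz":0,"ax":0,"ay":0,"az":0},
    {"fingers":-0.7,"tx":0,"ty":0,"tz":0,"ax":0,"ay":0,"az":0},
    {"fingers":-0.7,"tx":0,"ty":0,"tz":0,"ax":0,"ay":0,"az":0},
    {"fingers":-0.7,"tx":0,"ty":0,"tz":0,"ax":0,"ay":0,"az":0},
  ],
)

```text
time_s: 14.7
tcp_pos: [0.4491, 0.0156, 0.0525]
ee_rot: [[-0.0, 0.0, 1.0], [-0.0, 1.0, -0.0], [-1.0, -0.0, -0.0]]
wrist_force: [0.3, 0.2, -0.3]
gripper_width: 0.8
```

Call:
play_rows(
  commands=[
    {"fingers":-0.7,"tx":-0.01,"ty":0,"tz":0,"ax":0,"ay":0,"az":0},
    {"fingers":-0.7,"tx":-0.04,"ty":0,"tz":0,"ax":0,"ay":0,"az":0},
    {"fingers":-0.6,"tx":-0.08,"ty":0,"tz":0,"ax":0,"ay":0,"az":0},
    {"fingers":-0.4,"tx":-0.1,"ty":-0.02,"tz":0,"ax":0,"ay":0,"az":0},
    {"fingers":-0.4,"tx":-0.1,"ty":-0.05,"tz":0,"ax":0,"ay":0,"az":0},
  ],
)

```text
time_s: 15.12
tcp_pos: [0.4521, -0.0207, 0.1319]
ee_rot: [[0.009, -0.004, 1.0], [0.002, 1.0, 0.004], [-1.0, 0.002, 0.009]]
wrist_force: [1.1, -0.3, 0.1]
gripper_width: 0.738
```

Call:
play_rows(
  commands=[
    {"fingers":-0.4,"tx":0,"ty":-0.05,"tz":0,"ax":0,"ay":0,"az":0},
    {"fingers":-0.4,"tx":0,"ty":-0.1,"tz":0,"ax":0,"ay":0,"az":0},
    {"fingers":-0.4,"tx":0,"ty":-0.15,"tz":-0.005,"ax":0,"ay":0,"az":0},
    {"fingers":-0.4,"tx":0,"ty":-0.2,"tz":-0.01,"ax":0,"ay":0,"az":0},
    {"fingers":-0.4,"tx":0,"ty":-0.24,"tz":-0.015,"ax":0,"ay":0,"az":0},
  ],
)

```text
time_s: 15.53
tcp_pos: [0.4376, -0.204, 0.1283]
ee_rot: [[0.001, 0.001, 1.0], [-0.0, 1.0, -0.001], [-1.0, -0.0, 0.001]]
wrist_force: [0.9, -0.2, 0.6]
gripper_width: 0.702
```

Call:
play_rows(
  commands=[
    {"fingers":-0.4,"tx":0,"ty":-0.03,"tz":0,"ax":0,"ay":0,"az":0},
    {"fingers":-0.4,"tx":0,"ty":-0.0435,"tz":0,"ax":0,"ay":0,"az":0},
    {"fingers":-0.4,"tx":0,"ty":-0.0435,"tz":0,"ax":0,"ay":0,"az":0},
    {"fingers":-0.4,"tx":0,"ty":-0.0435,"tz":0,"ax":0,"ay":0,"az":0},
  ],
)

```text
time_s: 15.87
tcp_pos: [0.4378, -0.2344, 0.1278]
ee_rot: [[-0.0, 0.001, 1.0], [0.0, 1.0, -0.001], [-1.0, 0.0, -0.0]]
wrist_force: [-0.2, 0.8, 1.0]
gripper_width: 0.701
```

```bash
python3 - <<'E'
from h import *
p=viewer.capture("top")
print("RM",fit(p,"r",.050,41,(449,15,0)))
q=viewer.capture("side")
a=cv2.resize(p["image"][217:282,275:340],(400,400),interpolation=0);b=cv2.resize(q["image"][180:330,230:380],(400,400),interpolation=0)
cv2.imwrite("pics/s4.png",np.hstack([a,b])[:,:,::-1])
E
python3 go.py 438.3,-234.8,23,90
```

```text
RM [4.496000e+02 1.750000e+01 5.219916e+05 7.900000e+00 3.070000e+01
 4.160000e+01]
15.9667 [ 437.9 -233.6  127.8] yaw 90.1 w 60.8 F [-0.5  1.4  0.5]
t [ 0.1397 -0.0017  0.0005] a [ 0.0003 -0.     -0.0001] rows 2.5
```

View pics/s4.png

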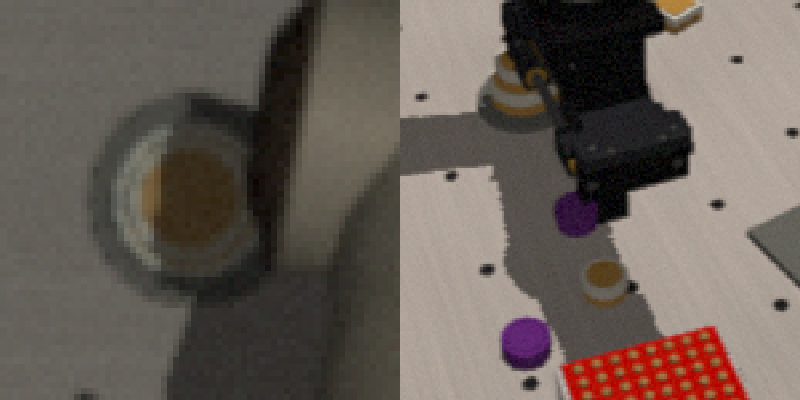

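The picture shows the medium dish sitting concentric on the large one. The amber small dish is in front of the jaws, with the purple pieces at each side.

Call:
play_rows(
  commands=[
    {"fingers":-0.4,"tx":0.03,"ty":0,"tz":0,"ax":0,"ay":0,"az":0},
    {"fingers":-0.4,"tx":0.07,"ty":0,"tz":0,"ax":0,"ay":0,"az":0},
    {"fingers":-0.4,"tx":0.1,"ty":0,"tz":0,"ax":0,"ay":0,"az":0},
    {"fingers":-0.4,"tx":0.12,"ty":0,"tz":0,"ax":0,"ay":0,"az":0},
    {"fingers":-0.4,"tx":0.13,"ty":0,"tz":0,"ax":0,"ay":0,"az":0},
  ],
)

```text
time_s: 16.38
tcp_pos: [0.437, -0.2329, 0.0284]
ee_rot: [[-0.004, -0.002, 1.0], [0.001, 1.0, 0.002], [-1.0, 0.001, -0.004]]
wrist_force: [-0.5, -0.4, -0.8]
gripper_width: 0.697
```

Call:
play_rows(
  commands=[
    {"fingers":-0.4,"tx":0.006,"ty":0,"tz":0,"ax":0,"ay":0,"az":0},
    {"fingers":-0.4,"tx":0.01,"ty":0,"tz":0,"ax":0,"ay":0,"az":0},
    {"fingers":-0.4,"tx":0.01,"ty":0,"tz":0,"ax":0,"ay":0,"az":0},
    {"fingers":-0.4,"tx":0.01,"ty":0,"tz":0,"ax":0,"ay":0,"az":0},
    {"fingers":0,"tx":0.01,"ty":0,"tz":0,"ax":0,"ay":0,"az":0},
  ],
)

```text
time_s: 16.8
tcp_pos: [0.4386, -0.2345, 0.0236]
ee_rot: [[0.002, -0.0, 1.0], [-0.0, 1.0, 0.0], [-1.0, -0.0, 0.002]]
wrist_force: [-1.1, 0.9, -0.2]
gripper_width: 0.674
```

Call:
play_rows(
  commands=[
    {"fingers":0.2,"tx":0,"ty":0,"tz":0,"ax":0,"ay":0,"az":0},
    {"fingers":1,"tx":0,"ty":0,"tz":0,"ax":0,"ay":0,"az":0},
    {"fingers":1,"tx":0,"ty":0,"tz":0,"ax":0,"ay":0,"az":0},
    {"fingers":1,"tx":0,"ty":0,"tz":0,"ax":0,"ay":0,"az":0},
    {"fingers":1,"tx":0,"ty":0,"tz":0,"ax":0,"ay":0,"az":0},
  ],
)

```text
time_s: 17.22
tcp_pos: [0.4381, -0.2345, 0.023]
ee_rot: [[0.0, -0.0, 1.0], [-0.0, 1.0, 0.0], [-1.0, -0.0, 0.0]]
wrist_force: [0.4, 0.8, 2.4]
gripper_width: 0.424
```

Call:
play_rows(
  commands=[
    {"fingers":1,"tx":0,"ty":0,"tz":0,"ax":0,"ay":0,"az":0},
    {"fingers":1,"tx":0,"ty":0,"tz":0,"ax":0,"ay":0,"az":0},
    {"fingers":1,"tx":0,"ty":0,"tz":0,"ax":0,"ay":0,"az":0},
    {"fingers":1,"tx":0,"ty":0,"tz":0,"ax":0,"ay":0,"az":0},
    {"fingers":1,"tx":0,"ty":0,"tz":0,"ax":0,"ay":0,"az":0},
  ],
)

```text
time_s: 17.63
tcp_pos: [0.4381, -0.2345, 0.023]
ee_rot: [[0.0, -0.0, 1.0], [-0.0, 1.0, 0.0], [-1.0, -0.0, 0.0]]
wrist_force: [-0.3, 0.0, 5.5]
gripper_width: 0.425
```

Call:
play_rows(
  commands=[
    {"fingers":1,"tx":-0.015,"ty":0,"tz":0,"ax":0,"ay":0,"az":0},
    {"fingers":1,"tx":-0.05,"ty":0,"tz":0,"ax":0,"ay":0,"az":0},
    {"fingers":1,"tx":-0.09,"ty":0,"tz":0,"ax":0,"ay":0,"az":0},
    {"fingers":1,"tx":-0.13,"ty":0.01,"tz":0,"ax":0,"ay":0,"az":0},
    {"fingers":1,"tx":-0.14,"ty":0.04,"tz":0,"ax":0,"ay":0,"az":0},
  ],
)

```text
time_s: 18.05
tcp_pos: [0.4407, -0.206, 0.1316]
ee_rot: [[0.008, 0.002, 1.0], [-0.002, 1.0, -0.002], [-1.0, -0.002, 0.008]]
wrist_force: [-0.1, 0.7, -0.1]
gripper_width: 0.426
```

Call:
play_rows(
  commands=[
    {"fingers":1,"tx":0,"ty":0.04,"tz":0,"ax":0,"ay":0,"az":0},
    {"fingers":1,"tx":0,"ty":0.09,"tz":0.005,"ax":0,"ay":0,"az":0},
    {"fingers":1,"tx":0,"ty":0.14,"tz":0.01,"ax":0,"ay":0,"az":0},
    {"fingers":1,"tx":0,"ty":0.19,"tz":0.015,"ax":0,"ay":0,"az":0},
    {"fingers":1,"tx":0,"ty":0.23,"tz":0.015,"ax":0,"ay":0,"az":0},
  ],
)

```text
time_s: 18.47
tcp_pos: [0.4494, -0.0297, 0.1275]
ee_rot: [[0.001, -0.001, 1.0], [0.0, 1.0, 0.001], [-1.0, 0.0, 0.001]]
wrist_force: [0.6, 0.7, -0.9]
gripper_width: 0.427
```

Call:
play_rows(
  commands=[
    {"fingers":1,"tx":0,"ty":0.035,"tz":0,"ax":0,"ay":0,"az":0},
    {"fingers":1,"tx":0,"ty":0.055,"tz":0,"ax":0,"ay":0,"az":0},
    {"fingers":1,"tx":0,"ty":0.063,"tz":0,"ax":0,"ay":0,"az":0},
    {"fingers":1,"tx":0.01,"ty":0.063,"tz":0,"ax":0,"ay":0,"az":0},
    {"fingers":1,"tx":0.03,"ty":0.063,"tz":0,"ax":0,"ay":0,"az":0},
  ],
)

```text
time_s: 18.88
tcp_pos: [0.4502, 0.0156, 0.1057]
ee_rot: [[0.003, -0.001, 1.0], [0.001, 1.0, 0.001], [-1.0, 0.001, 0.003]]
wrist_force: [0.3, -0.4, -0.8]
gripper_width: 0.425
```

Call:
play_rows(
  commands=[
    {"fingers":1,"tx":0.015,"ty":0,"tz":0,"ax":0,"ay":0,"az":0},
    {"fingers":1,"tx":0.03,"ty":0,"tz":0,"ax":0,"ay":0,"az":0},
    {"fingers":1,"tx":0.038,"ty":0,"tz":0,"ax":0,"ay":0,"az":0},
    {"fingers":1,"tx":0.04,"ty":0,"tz":0,"ax":0,"ay":0,"az":0},
    {"fingers":1,"tx":0.04,"ty":0,"tz":0,"ax":0,"ay":0,"az":0},
  ],
)

```text
time_s: 19.3
tcp_pos: [0.4488, 0.0145, 0.0746]
ee_rot: [[-0.001, 0.001, 1.0], [-0.001, 1.0, -0.001], [-1.0, -0.001, -0.001]]
wrist_force: [-0.1, 0.3, -0.8]
gripper_width: 0.425
```

Call:
play_rows(
  commands=[
    {"fingers":1,"tx":0.001,"ty":0,"tz":0,"ax":0,"ay":0,"az":0},
    {"fingers":1,"tx":0.0015,"ty":0,"tz":0,"ax":0,"ay":0,"az":0},
    {"fingers":1,"tx":0.002,"ty":0,"tz":0,"ax":0,"ay":0,"az":0},
    {"fingers":1,"tx":0.002,"ty":0,"tz":0,"ax":0,"ay":0,"az":0},
    {"fingers":1,"tx":0.002,"ty":0,"tz":0,"ax":0,"ay":0,"az":0},
  ],
)

```text
time_s: 19.72
tcp_pos: [0.4494, 0.0154, 0.074]
ee_rot: [[0.001, -0.0, 1.0], [0.0, 1.0, 0.0], [-1.0, 0.0, 0.001]]
wrist_force: [0.3, -0.6, -0.8]
gripper_width: 0.424
```

Call:
play_rows(
  commands=[
    {"fingers":1,"tx":0.0006,"ty":0,"tz":0,"ax":0,"ay":0,"az":0},
    {"fingers":1,"tx":0.0012,"ty":0,"tz":0,"ax":0,"ay":0,"az":0},
    {"fingers":1,"tx":0.0015,"ty":0,"tz":0,"ax":0,"ay":0,"az":0},
    {"fingers":1,"tx":0.0015,"ty":0,"tz":0,"ax":0,"ay":0,"az":0},
    {"fingers":1,"tx":0.0015,"ty":0,"tz":0,"ax":0,"ay":0,"az":0},
  ],
)

```text
time_s: 20.13
tcp_pos: [0.4493, 0.0154, 0.0729]
ee_rot: [[0.0, -0.0, 1.0], [0.0, 1.0, 0.0], [-1.0, 0.0, 0.0]]
wrist_force: [-1.5, 1.0, 5.2]
gripper_width: 0.424
```

Call:
play_rows(
  commands=[
    {"fingers":1,"tx":0,"ty":0,"tz":0,"ax":0,"ay":0,"az":0},
    {"fingers":1,"tx":0,"ty":0,"tz":0,"ax":0,"ay":0,"az":0},
    {"fingers":1,"tx":0,"ty":0,"tz":0,"ax":0,"ay":0,"az":0},
  ],
)

```text
time_s: 20.38
tcp_pos: [0.4493, 0.0154, 0.0729]
ee_rot: [[0.0, -0.0, 1.0], [0.0, 1.0, 0.0], [-1.0, 0.0, 0.0]]
wrist_force: [-1.9, 0.4, 5.6]
gripper_width: 0.425
```

Call:
play_rows(
  commands=[
    {"fingers":0.2,"tx":0,"ty":0,"tz":0,"ax":0,"ay":0,"az":0},
    {"fingers":-0.4,"tx":0,"ty":0,"tz":0,"ax":0,"ay":0,"az":0},
    {"fingers":-0.4,"tx":0,"ty":0,"tz":0,"ax":0,"ay":0,"az":0},
    {"fingers":-0.4,"tx":0,"ty":0,"tz":0,"ax":0,"ay":0,"az":0},
    {"fingers":-0.4,"tx":0,"ty":0,"tz":0,"ax":0,"ay":0,"az":0},
  ],
)

```text
time_s: 20.8
tcp_pos: [0.4491, 0.0152, 0.0723]
ee_rot: [[-0.0, 0.0, 1.0], [-0.0, 1.0, -0.0], [-1.0, -0.0, -0.0]]
wrist_force: [0.4, -0.1, -0.4]
gripper_width: 0.641
```

Call:
play_rows(
  commands=[
    {"fingers":-0.5,"tx":-0.01,"ty":0,"tz":0,"ax":0,"ay":0,"az":0},
    {"fingers":-0.6,"tx":-0.03,"ty":0,"tz":0,"ax":0,"ay":0,"az":0},
    {"fingers":-1,"tx":-0.07,"ty":0,"tz":0,"ax":0,"ay":0,"az":0},
    {"fingers":-1,"tx":-0.1,"ty":0,"tz":0,"ax":0,"ay":0,"az":0},
    {"fingers":-1,"tx":-0.1,"ty":0.03,"tz":0.015,"ax":0,"ay":0,"az":0},
  ],
)

```text
time_s: 21.22
tcp_pos: [0.4612, 0.0367, 0.1523]
ee_rot: [[0.007, 0.002, 1.0], [0.002, 1.0, -0.002], [-1.0, 0.002, 0.007]]
wrist_force: [0.9, -0.1, 0.1]
gripper_width: 0.933
```

Call:
play_rows(
  commands=[
    {"fingers":-1,"tx":0,"ty":0.04,"tz":0.02,"ax":-0.035,"ay":0,"az":0},
    {"fingers":-1,"tx":0,"ty":0.08,"tz":0.045,"ax":-0.07,"ay":0,"az":0},
    {"fingers":-1,"tx":0,"ty":0.12,"tz":0.07,"ax":-0.105,"ay":0,"az":0},
    {"fingers":-1,"tx":0,"ty":0.16,"tz":0.09,"ax":-0.14,"ay":0,"az":0},
    {"fingers":-1,"tx":0,"ty":0.2,"tz":0.11,"ax":-0.175,"ay":0,"az":0},
  ],
)

```text
time_s: 21.63
tcp_pos: [0.5436, 0.1893, 0.1481]
ee_rot: [[0.0, -0.527, 0.85], [0.0, 0.85, 0.527], [-1.0, -0.0, 0.0]]
wrist_force: [0.2, 0.0, 0.3]
gripper_width: 1.0
```

Call:
play_rows(
  commands=[
    {"fingers":-1,"tx":0,"ty":0,"tz":0,"ax":-0.035,"ay":0,"az":0},
    {"fingers":-1,"tx":0,"ty":0,"tz":0,"ax":-0.07,"ay":0,"az":0},
    {"fingers":-1,"tx":0,"ty":0,"tz":0,"ax":-0.105,"ay":0,"az":0},
    {"fingers":-1,"tx":0,"ty":0,"tz":0,"ax":-0.1211,"ay":0,"az":0},
    {"fingers":-1,"tx":0,"ty":0,"tz":0,"ax":-0.1211,"ay":0,"az":0},
  ],
)

```text
time_s: 22.05
tcp_pos: [0.5429, 0.1879, 0.1478]
ee_rot: [[-0.0, -0.802, 0.597], [-0.0, 0.597, 0.802], [-1.0, 0.0, -0.0]]
wrist_force: [-0.1, 0.2, -0.2]
gripper_width: 1.002
```

```bash
python3 - <<'E'
from h import *
for i in range(3):p=viewer.capture("top")
print("RS",fit(p,"r",.068,27,(449,15,0)))
print("SL",fit(p,"s",.022,49,(606,298,53)))
cv2.imwrite("pics/s5.png",np.hstack([cv2.resize(p["image"][215:280,275:340],(400,400),interpolation=0),cv2.resize(viewer.capture("side")["image"][160:240,240:320],(400,400),interpolation=0)])[:,:,::-1])
E
python3 go.py 606.4,298.1,100,143.3
```

```text
RS [450.   16.4   3.5  12.   60.7  26.8]
SL [602.1 314.   55.3  13.3  15.6  79.5]
22.25 [542.9 187.7 147.8] yaw 143.2 w 86.9 F [-0.1 -0.9  0.1]
t [0.0637 0.0203 0.1686] a [-0.0004  0.      0.    ] rows 3.3
```

View pics/s5.png

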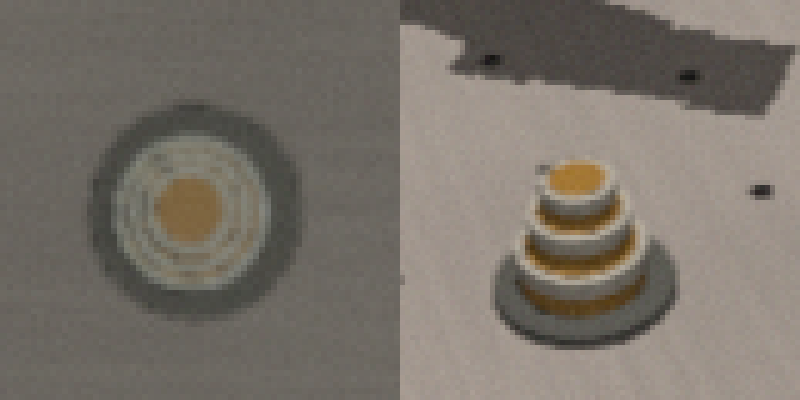

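The round stack is concentric on its stand in both views: amber centre (189,210), stand centre (195,212) in the crop.

Call:
play_rows(
  commands=[
    {"fingers":-1,"tx":0,"ty":0.005,"tz":0.04,"ax":0,"ay":0,"az":0},
    {"fingers":-1,"tx":0,"ty":0.01,"tz":0.08,"ax":0,"ay":0,"az":0},
    {"fingers":-1,"tx":0.02,"ty":0.015,"tz":0.12,"ax":0,"ay":0,"az":0},
    {"fingers":-1,"tx":0.05,"ty":0.02,"tz":0.155,"ax":0,"ay":0,"az":0},
    {"fingers":-1,"tx":0.09,"ty":0.0206,"tz":0.1685,"ax":0,"ay":0,"az":0},
  ],
)

```text
time_s: 22.67
tcp_pos: [0.6091, 0.3024, 0.0817]
ee_rot: [[0.007, -0.803, 0.596], [0.004, 0.596, 0.803], [-1.0, -0.003, 0.008]]
wrist_force: [0.8, 0.7, -1.2]
gripper_width: 0.997
```

Call:
play_rows(
  commands=[
    {"fingers":-1,"tx":0.025,"ty":0,"tz":0,"ax":0,"ay":0,"az":0},
    {"fingers":-1,"tx":0.045,"ty":0,"tz":0,"ax":0,"ay":0,"az":0},
    {"fingers":-1,"tx":0.055,"ty":0,"tz":0,"ax":0,"ay":0,"az":0},
    {"fingers":-1,"tx":0.06,"ty":0,"tz":0,"ax":0,"ay":0,"az":0},
    {"fingers":-1,"tx":0.06,"ty":0,"tz":0,"ax":0,"ay":0,"az":0},
  ],
)

```text
time_s: 23.08
tcp_pos: [0.606, 0.2981, 0.0347]
ee_rot: [[-0.001, -0.802, 0.598], [-0.001, 0.598, 0.802], [-1.0, 0.0, -0.001]]
wrist_force: [-0.1, 0.6, 0.6]
gripper_width: 1.0
```

```bash
python3 - <<'E'
from h import *
for i in range(3):p=viewer.capture("side")
cv2.imwrite("pics/s6.png",cv2.resize(p["image"][100:200,230:350],(720,600),interpolation=0)[:,:,::-1])
E
python3 go.py 606.4,298.1,23.2,143.3
```

```text
23.2333 [606.8 298.7  36.7] yaw 143.3 w 87.0 F [ 0.2 -0.2  0.6]
t [ 0.0179 -0.     -0.0011] a [-0.      0.0008  0.0003] rows 0.3
```

View pics/s6.png

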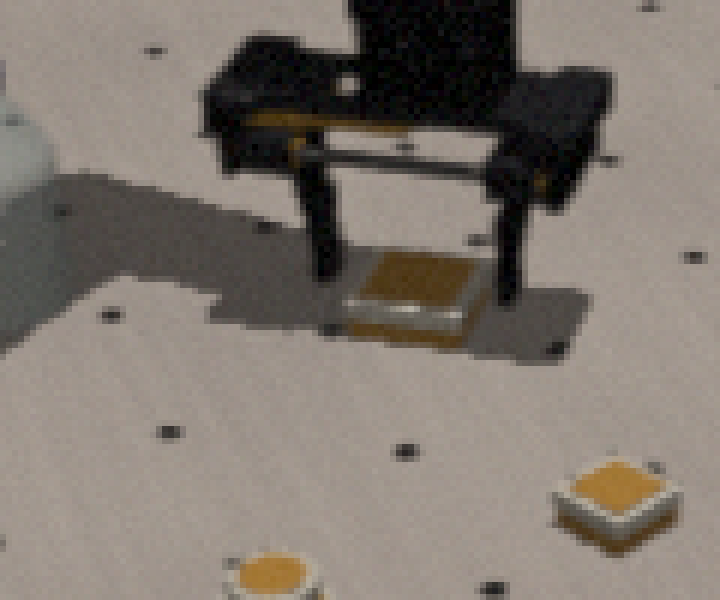

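The jaws straddle the large square dish, parallel to its sides.

Call:
play_rows(
  commands=[
    {"fingers":-1,"tx":0.006,"ty":0,"tz":0,"ax":0,"ay":0,"az":0},
    {"fingers":-1,"tx":0.012,"ty":0,"tz":0,"ax":0,"ay":0,"az":0},
    {"fingers":-1,"tx":0.0162,"ty":0,"tz":0,"ax":0,"ay":0,"az":0},
    {"fingers":-1,"tx":0.0162,"ty":0,"tz":0,"ax":0,"ay":0,"az":0},
    {"fingers":0,"tx":0.0162,"ty":0,"tz":0,"ax":0,"ay":0,"az":0},
  ],
)

```text
time_s: 23.65
tcp_pos: [0.6059, 0.2982, 0.0226]
ee_rot: [[-0.001, -0.802, 0.598], [-0.001, 0.598, 0.802], [-1.0, 0.0, -0.001]]
wrist_force: [0.5, -0.2, 0.5]
gripper_width: 0.975
```

Call:
play_rows(
  commands=[
    {"fingers":0,"tx":0,"ty":0,"tz":0,"ax":0,"ay":0,"az":0},
    {"fingers":1,"tx":0,"ty":0,"tz":0,"ax":0,"ay":0,"az":0},
    {"fingers":1,"tx":0,"ty":0,"tz":0,"ax":0,"ay":0,"az":0},
    {"fingers":1,"tx":0,"ty":0,"tz":0,"ax":0,"ay":0,"az":0},
    {"fingers":1,"tx":0,"ty":0,"tz":0,"ax":0,"ay":0,"az":0},
  ],
)

```text
time_s: 24.07
tcp_pos: [0.6062, 0.2984, 0.0231]
ee_rot: [[0.0, -0.802, 0.598], [0.0, 0.598, 0.802], [-1.0, -0.0, 0.0]]
wrist_force: [0.1, -0.0, 0.7]
gripper_width: 0.688
```

Call:
play_rows(
  commands=[
    {"fingers":1,"tx":0,"ty":0,"tz":0,"ax":0,"ay":0,"az":0},
    {"fingers":1,"tx":0,"ty":0,"tz":0,"ax":0,"ay":0,"az":0},
    {"fingers":1,"tx":0,"ty":0,"tz":0,"ax":0,"ay":0,"az":0},
    {"fingers":1,"tx":0,"ty":0,"tz":0,"ax":0,"ay":0,"az":0},
    {"fingers":1,"tx":0,"ty":0,"tz":0,"ax":0,"ay":0,"az":0},
  ],
)

```text
time_s: 24.48
tcp_pos: [0.6062, 0.2984, 0.0231]
ee_rot: [[0.0, -0.802, 0.598], [0.0, 0.598, 0.802], [-1.0, -0.0, 0.0]]
wrist_force: [-1.1, -0.4, 0.2]
gripper_width: 0.688
```

Call:
play_rows(
  commands=[
    {"fingers":1,"tx":-0.015,"ty":0,"tz":0,"ax":0,"ay":0,"az":0},
    {"fingers":1,"tx":-0.05,"ty":0,"tz":0,"ax":0,"ay":0,"az":0},
    {"fingers":1,"tx":-0.09,"ty":0,"tz":0,"ax":0,"ay":0,"az":0},
    {"fingers":1,"tx":-0.12,"ty":0,"tz":0,"ax":0,"ay":0,"az":0},
    {"fingers":1,"tx":-0.12,"ty":-0.01,"tz":-0.013,"ax":0,"ay":0,"az":0},
  ],
)

```text
time_s: 24.9
tcp_pos: [0.6095, 0.2893, 0.1199]
ee_rot: [[0.011, -0.804, 0.595], [0.006, 0.595, 0.804], [-1.0, -0.005, 0.012]]
wrist_force: [0.1, 1.4, 0.2]
gripper_width: 0.685
```

Call:
play_rows(
  commands=[
    {"fingers":1,"tx":0,"ty":-0.03,"tz":-0.0385,"ax":0.035,"ay":0,"az":0},
    {"fingers":1,"tx":0,"ty":-0.06,"tz":-0.077,"ax":0.07,"ay":0,"az":0},
    {"fingers":1,"tx":0,"ty":-0.09,"tz":-0.1155,"ax":0.105,"ay":0,"az":0},
    {"fingers":1,"tx":0,"ty":-0.12,"tz":-0.154,"ax":0.14,"ay":0,"az":0},
    {"fingers":1,"tx":0,"ty":-0.15,"tz":-0.1924,"ax":0.1746,"ay":0,"az":0},
  ],
)

```text
time_s: 25.32
tcp_pos: [0.6095, 0.1012, 0.113]
ee_rot: [[-0.001, -0.368, 0.93], [-0.0, 0.93, 0.368], [-1.0, 0.0, -0.001]]
wrist_force: [0.9, -1.0, -0.8]
gripper_width: 0.681
```

Call:
play_rows(
  commands=[
    {"fingers":1,"tx":0,"ty":0,"tz":0,"ax":0.03,"ay":0,"az":0},
    {"fingers":1,"tx":0,"ty":0,"tz":0,"ax":0.0582,"ay":0,"az":0},
    {"fingers":1,"tx":0,"ty":0,"tz":0,"ax":0.0582,"ay":0,"az":0},
    {"fingers":1,"tx":0,"ty":0,"tz":0,"ax":0.0582,"ay":0,"az":0},
    {"fingers":1,"tx":0,"ty":0,"tz":0,"ax":0.0582,"ay":0,"az":0},
  ],
)

```text
time_s: 25.73
tcp_pos: [0.6101, 0.1033, 0.1129]
ee_rot: [[-0.0, -0.2, 0.98], [0.0, 0.98, 0.2], [-1.0, 0.0, -0.0]]
wrist_force: [0.0, -0.4, -0.4]
gripper_width: 0.68
```

```bash
python3 - <<'E'
from h import *
for i in range(3):p=viewer.capture("top")
# check jaws & stand again
print("SST",fit(p,"s",.008,92,(618.4,-257,11.5),False))
E
python3 go.py 618.5,-257.4,113,101.4
```

```text
SST [ 618.6 -256.9   11.4  103.    72.2   94.5]
25.8833 [610.1 103.6 112.9] yaw 101.5 w 59.9 F [-0.8  0.  -1.1]
t [-2.000e-04 -4.739e-01 -8.490e-02] a [ 0.0005 -0.     -0.    ] rows 8.7
```

Call:
play_rows(
  commands=[
    {"fingers":1,"tx":0,"ty":-0.02,"tz":-0.0035,"ax":0,"ay":0,"az":0},
    {"fingers":1,"tx":0,"ty":-0.06,"tz":-0.0105,"ax":0,"ay":0,"az":0},
    {"fingers":1,"tx":0,"ty":-0.105,"tz":-0.0185,"ax":0,"ay":0,"az":0},
    {"fingers":1,"tx":0,"ty":-0.15,"tz":-0.0265,"ax":0,"ay":0,"az":0},
    {"fingers":1,"tx":0,"ty":-0.2,"tz":-0.0355,"ax":0,"ay":0,"az":0},
  ],
)

```text
time_s: 26.3
tcp_pos: [0.6136, -0.0503, 0.113]
ee_rot: [[-0.0, -0.2, 0.98], [-0.0, 0.98, 0.2], [-1.0, -0.0, -0.0]]
wrist_force: [1.4, 0.7, -0.2]
gripper_width: 0.681
```

Call:
play_rows(
  commands=[
    {"fingers":1,"tx":0,"ty":-0.05,"tz":-0.009,"ax":0,"ay":0,"az":0},
    {"fingers":1,"tx":0,"ty":-0.1,"tz":-0.018,"ax":0,"ay":0,"az":0},
    {"fingers":1,"tx":0,"ty":-0.145,"tz":-0.026,"ax":0,"ay":0,"az":0},
    {"fingers":1,"tx":0,"ty":-0.19,"tz":-0.034,"ax":0,"ay":0,"az":0},
    {"fingers":1,"tx":0,"ty":-0.23,"tz":-0.0415,"ax":0,"ay":0,"az":0},
  ],
)

```text
time_s: 26.72
tcp_pos: [0.6168, -0.227, 0.1129]
ee_rot: [[-0.0, -0.198, 0.98], [-0.0, 0.98, 0.198], [-1.0, -0.0, -0.0]]
wrist_force: [1.1, -0.2, -0.8]
gripper_width: 0.683
```

Call:
play_rows(
  commands=[
    {"fingers":1,"tx":0,"ty":-0.03,"tz":-0.005,"ax":0,"ay":0,"az":0},
    {"fingers":1,"tx":0,"ty":-0.0437,"tz":-0.0079,"ax":0,"ay":0,"az":0},
    {"fingers":1,"tx":0.01,"ty":-0.0437,"tz":-0.0079,"ax":0,"ay":0,"az":0},
    {"fingers":1,"tx":0.03,"ty":-0.0437,"tz":-0.0079,"ax":0,"ay":0,"az":0},
    {"fingers":1,"tx":0.05,"ty":-0.0437,"tz":-0.0079,"ax":0,"ay":0,"az":0},
  ],
)

```text
time_s: 27.13
tcp_pos: [0.6181, -0.257, 0.0751]
ee_rot: [[0.001, -0.198, 0.98], [0.0, 0.98, 0.198], [-1.0, 0.0, 0.001]]
wrist_force: [0.2, 1.4, -0.9]
gripper_width: 0.687
```

Call:
play_rows(
  commands=[
    {"fingers":1,"tx":0.02,"ty":0,"tz":0,"ax":0,"ay":0,"az":0},
    {"fingers":1,"tx":0.038,"ty":0,"tz":0,"ax":0,"ay":0,"az":0},
    {"fingers":1,"tx":0.048,"ty":0,"tz":0,"ax":0,"ay":0,"az":0},
    {"fingers":1,"tx":0.054,"ty":0,"tz":0,"ax":0,"ay":0,"az":0},
    {"fingers":1,"tx":0.055,"ty":0,"tz":0,"ax":0,"ay":0,"az":0},
  ],
)

```text
time_s: 27.55
tcp_pos: [0.6176, -0.2568, 0.0332]
ee_rot: [[-0.002, -0.199, 0.98], [0.0, 0.98, 0.199], [-1.0, 0.001, -0.002]]
wrist_force: [-0.2, 0.7, -0.8]
gripper_width: 0.683
```

```bash
python3 - <<'E'
from h import *
for i in range(5):p=viewer.capture("side")
E
python3 go.py 618.5,-257.2,31.1,101.4
```

```text
27.8 [ 618.6 -257.8   35.2] yaw 101.4 w 59.6 F [ 0.7 -0.  -0.1]
t [ 0.0055  0.0008 -0.    ] a [0.0001 0.0005 0.0002] rows 0.1
```

Call:
play_rows(
  commands=[
    {"fingers":1,"tx":0.0015,"ty":0.0005,"tz":0,"ax":0,"ay":0,"az":0},
    {"fingers":1,"tx":0.003,"ty":0.0005,"tz":0,"ax":0,"ay":0,"az":0},
    {"fingers":1,"tx":0.004,"ty":0.0005,"tz":0,"ax":0,"ay":0,"az":0},
    {"fingers":1,"tx":0.0046,"ty":0.0005,"tz":0,"ax":0,"ay":0,"az":0},
    {"fingers":1,"tx":0.0046,"ty":0.0005,"tz":0,"ax":0,"ay":0,"az":0},
  ],
)

```text
time_s: 28.22
tcp_pos: [0.6179, -0.2574, 0.0311]
ee_rot: [[0.0, -0.198, 0.98], [-0.0, 0.98, 0.198], [-1.0, -0.0, 0.0]]
wrist_force: [0.3, 1.0, 1.6]
gripper_width: 0.688
```

Call:
play_rows(
  commands=[
    {"fingers":1,"tx":0,"ty":0,"tz":0,"ax":0,"ay":0,"az":0},
    {"fingers":1,"tx":0,"ty":0,"tz":0,"ax":0,"ay":0,"az":0},
    {"fingers":1,"tx":0,"ty":0,"tz":0,"ax":0,"ay":0,"az":0},
    {"fingers":1,"tx":0,"ty":0,"tz":0,"ax":0,"ay":0,"az":0},
  ],
)

```text
time_s: 28.55
tcp_pos: [0.6179, -0.2574, 0.031]
ee_rot: [[0.0, -0.198, 0.98], [-0.0, 0.98, 0.198], [-1.0, -0.0, 0.0]]
wrist_force: [-1.3, 0.7, 3.1]
gripper_width: 0.69
```

Call:
play_rows(
  commands=[
    {"fingers":0.2,"tx":0,"ty":0,"tz":0,"ax":0,"ay":0,"az":0},
    {"fingers":-0.6,"tx":0,"ty":0,"tz":0,"ax":0,"ay":0,"az":0},
    {"fingers":-1,"tx":0,"ty":0,"tz":0,"ax":0,"ay":0,"az":0},
    {"fingers":-1,"tx":0,"ty":0,"tz":0,"ax":0,"ay":0,"az":0},
    {"fingers":-1,"tx":0,"ty":0,"tz":0,"ax":0,"ay":0,"az":0},
  ],
)

```text
time_s: 28.97
tcp_pos: [0.6179, -0.2573, 0.0303]
ee_rot: [[-0.0, -0.198, 0.98], [0.0, 0.98, 0.198], [-1.0, 0.0, -0.0]]
wrist_force: [0.3, 0.0, 0.2]
gripper_width: 0.902
```

Call:
play_rows(
  commands=[
    {"fingers":-1,"tx":-0.01,"ty":0,"tz":0,"ax":0,"ay":0,"az":0},
    {"fingers":-1,"tx":-0.04,"ty":0,"tz":0,"ax":0,"ay":0,"az":0},
    {"fingers":-1,"tx":-0.08,"ty":0,"tz":0,"ax":0,"ay":0,"az":0},
    {"fingers":-1,"tx":-0.12,"ty":0,"tz":0,"ax":0,"ay":0,"az":0},
    {"fingers":-1,"tx":-0.12,"ty":0.04,"tz":0.009,"ax":0,"ay":0,"az":0},
  ],
)

```text
time_s: 29.38
tcp_pos: [0.6225, -0.2312, 0.1285]
ee_rot: [[0.013, -0.194, 0.981], [-0.005, 0.981, 0.195], [-1.0, -0.008, 0.012]]
wrist_force: [2.2, 0.3, 0.7]
gripper_width: 0.999
```

Call:
play_rows(
  commands=[
    {"fingers":-1,"tx":0,"ty":0.045,"tz":0.011,"ax":0,"ay":0,"az":0},
    {"fingers":-1,"tx":0,"ty":0.09,"tz":0.022,"ax":0,"ay":0,"az":0},
    {"fingers":-1,"tx":0,"ty":0.135,"tz":0.033,"ax":0,"ay":0,"az":0},
    {"fingers":-1,"tx":0,"ty":0.18,"tz":0.044,"ax":0,"ay":0,"az":0},
    {"fingers":-1,"tx":0,"ty":0.225,"tz":0.055,"ax":0,"ay":0,"az":0},
  ],
)

```text
time_s: 29.8
tcp_pos: [0.6257, -0.0515, 0.1215]
ee_rot: [[0.001, -0.198, 0.98], [0.0, 0.98, 0.198], [-1.0, -0.0, 0.001]]
wrist_force: [0.1, -0.2, -0.0]
gripper_width: 1.0
```

Call:
play_rows(
  commands=[
    {"fingers":-1,"tx":0,"ty":0.04,"tz":0.009,"ax":-0.035,"ay":0,"az":0},
    {"fingers":-1,"tx":0,"ty":0.08,"tz":0.018,"ax":-0.07,"ay":0,"az":0},
    {"fingers":-1,"tx":0,"ty":0.12,"tz":0.027,"ax":-0.07,"ay":0,"az":0},
    {"fingers":-1,"tx":0,"ty":0.16,"tz":0.036,"ax":-0.07,"ay":0,"az":0},
    {"fingers":-1,"tx":0,"ty":0.183,"tz":0.041,"ax":-0.07,"ay":0,"az":0},
  ],
)

```text
time_s: 30.22
tcp_pos: [0.629, 0.0906, 0.1214]
ee_rot: [[0.001, -0.409, 0.913], [0.001, 0.913, 0.409], [-1.0, -0.0, 0.002]]
wrist_force: [-0.1, -0.0, -0.1]
gripper_width: 0.999
```

```bash
python3 - <<'E'
from h import *
for i in range(6):p=viewer.capture("top")
print("SL",fit(p,"s",.030,49,(618,-257,11)))
print("SST",fit(p,"s",.008,92,(618.4,-257,11.5),False))
cv2.imwrite("pics/s7.png",cv2.resize(p["image"][155:220,377:442],(500,500),interpolation=0)[:,:,::-1])
E
python3 go.py 628.9,87.6,60,113.7 628.9,87.6,23.2,113.7
```

```text
SL [ 616.  -257.    11.3    7.3   61.    49.4]
SST [ 618.7 -257.1   11.3  103.2   81.3   96. ]
30.5167 [628.6  86.7 120.9] yaw 113.9 w 87.0 F [-0.2 -0.3  0.1]
t [0.0812 0.001  0.0008] a [ 0.0014 -0.      0.    ] rows 1.5
t [0.0491 0.     0.    ] a [0. 0. 0.] rows 0.9
```

View pics/s7.png

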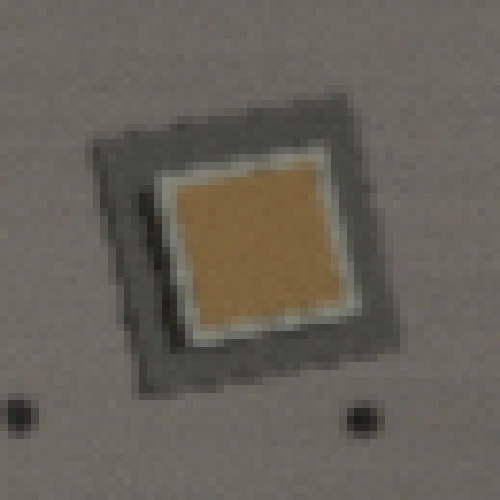

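Correcting for parallax, the fit puts the large square dish about 3 mm short in x on its stand, with yaw right. I'll check with the side camera before mending.

Run:
```python
from h import *
p=viewer.capture("side")
print("SL",fit(p,"s",.030,49,(617,-257,11)))
print("SST",fit(p,"s",.008,92,(618.4,-257,11.5),False))
print("RS",fit(p,"r",.068,27,(450,16,0)))
im=p["image"];u,v=proj(p,np.array([.618,-.257,.03]))
print(u,v)
u,v=int(u),int(v)
cr=cv2.resize(im[v-40:v+40,u-40:u+40],(640,640),interpolation=0)
for z,c,h,col in((.008,(618.6,-257.2),46,(255,0,0)),(.030,(616,-257),30,(0,255,0))):
    a=np.radians(11.4);pts=[]
    for sx,sy in((1,1),(1,-1),(-1,-1),(-1,1)):
        X=np.array([c[0]+h*(sx*np.cos(a)-sy*np.sin(a)),c[1]+h*(sx*np.sin(a)+sy*np.cos(a)),z*1e3])/1e3
        pts.append((proj(p,X)-[u-40,v-40]+.5)*8)
    cv2.polylines(cr,[np.int32(pts)],True,col)
cv2.imwrite("pics/s8.png",cv2.resize(cr,(590,590))[:,:,::-1])
```

```text
SL [ 615.8 -258.8   11.3   19.1  111.3   49.2]
SST [ 616.5 -265.1   11.4  151.7   93.3   95.6]
RS [449.5  14.3   3.7  20.9 109.7  26.9]
389.05246813775784 261.1663823266087
```

View pics/s8.png

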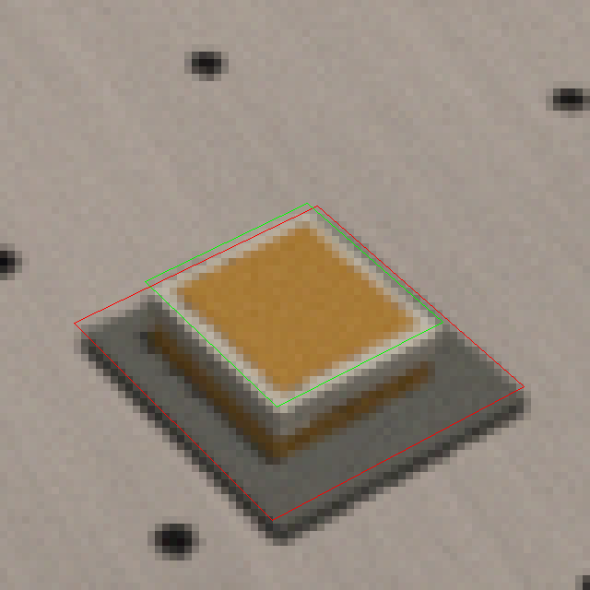

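The side view agrees: the dish is about 2.5–3 mm short in x, and y and yaw are fine. I'll go back, re-grip and shift it.

```bash
python3 go.py 623.2,-85,121,101.4 618,-257.4,121,101.4
```

```text
30.5667 [628.7  86.5 120.9] yaw 113.9 w 87.1 F [-0.5  0.2  0.6]
t [-2.00e-04 -2.06e-01 -9.93e-02] a [ 0.0695 -0.      0.    ] rows 4.1
t [ 0.     -0.224  -0.0522] a [0. 0. 0.] rows 4.1
```

Call:
play_rows(
  commands=[
    {"fingers":-1,"tx":0,"ty":-0.04,"tz":-0.019,"ax":0.03,"ay":0,"az":0},
    {"fingers":-1,"tx":0,"ty":-0.08,"tz":-0.0385,"ax":0.06,"ay":0,"az":0},
    {"fingers":-1,"tx":0,"ty":-0.12,"tz":-0.058,"ax":0.07,"ay":0,"az":0},
    {"fingers":-1,"tx":0,"ty":-0.165,"tz":-0.0795,"ax":0.07,"ay":0,"az":0},
    {"fingers":-1,"tx":0,"ty":-0.206,"tz":-0.0993,"ax":0.07,"ay":0,"az":0},
  ],
)

```text
time_s: 30.98
tcp_pos: [0.623, -0.0868, 0.1209]
ee_rot: [[0.0, -0.196, 0.981], [-0.0, 0.981, 0.196], [-1.0, -0.0, 0.0]]
wrist_force: [1.0, 0.4, 0.0]
gripper_width: 1.001
```

Call:
play_rows(
  commands=[
    {"fingers":-1,"tx":0,"ty":-0.05,"tz":-0.0116,"ax":0,"ay":0,"az":0},
    {"fingers":-1,"tx":0,"ty":-0.1,"tz":-0.0233,"ax":0,"ay":0,"az":0},
    {"fingers":-1,"tx":0,"ty":-0.15,"tz":-0.035,"ax":0,"ay":0,"az":0},
    {"fingers":-1,"tx":0,"ty":-0.2,"tz":-0.0466,"ax":0,"ay":0,"az":0},
    {"fingers":-1,"tx":0.01,"ty":-0.224,"tz":-0.0522,"ax":0,"ay":0,"az":0},
  ],
)

```text
time_s: 31.4
tcp_pos: [0.618, -0.262, 0.1149]
ee_rot: [[0.003, -0.193, 0.981], [-0.002, 0.981, 0.193], [-1.0, -0.002, 0.003]]
wrist_force: [0.9, 0.6, -0.4]
gripper_width: 0.997
```

Call:
play_rows(
  commands=[
    {"fingers":-1,"tx":0.03,"ty":0,"tz":0,"ax":0,"ay":0,"az":0},
    {"fingers":-1,"tx":0.06,"ty":0,"tz":0,"ax":0,"ay":0,"az":0},
    {"fingers":-1,"tx":0.08,"ty":0,"tz":0,"ax":0,"ay":0,"az":0},
    {"fingers":-1,"tx":0.09,"ty":0,"tz":0,"ax":0,"ay":0,"az":0},
    {"fingers":-1,"tx":0.09,"ty":0,"tz":0,"ax":0,"ay":0,"az":0},
  ],
)

```text
time_s: 31.82
tcp_pos: [0.6166, -0.257, 0.0436]
ee_rot: [[-0.004, -0.196, 0.981], [0.001, 0.981, 0.196], [-1.0, 0.002, -0.004]]
wrist_force: [0.9, 0.5, 0.3]
gripper_width: 0.998
```

```bash
python3 - <<'E'
from h import *
for i in range(6):p=viewer.capture("side")
E
python3 go.py 618,-257.4,31.3,101.4
```

```text
32.1167 [ 619.1 -256.4   47.2] yaw 101.4 w 87.3 F [-0.4  0.6 -0.4]
t [ 0.0212 -0.001  -0.0018] a [0.0001 0.0007 0.0003] rows 0.4
```

Call:
play_rows(
  commands=[
    {"fingers":-1,"tx":0.007,"ty":0,"tz":0,"ax":0,"ay":0,"az":0},
    {"fingers":-1,"tx":0.014,"ty":0,"tz":0,"ax":0,"ay":0,"az":0},
    {"fingers":-1,"tx":0.0195,"ty":0,"tz":0,"ax":0,"ay":0,"az":0},
    {"fingers":-1,"tx":0.0195,"ty":0,"tz":0,"ax":0,"ay":0,"az":0},
    {"fingers":-1,"tx":0.0195,"ty":0,"tz":0,"ax":0,"ay":0,"az":0},
  ],
)

```text
time_s: 32.53
tcp_pos: [0.618, -0.2562, 0.0304]
ee_rot: [[-0.001, -0.198, 0.98], [0.0, 0.98, 0.198], [-1.0, 0.0, -0.001]]
wrist_force: [-0.4, -0.4, -0.2]
gripper_width: 0.998
```

Call:
play_rows(
  commands=[
    {"fingers":-0.3,"tx":0,"ty":0,"tz":0,"ax":0,"ay":0,"az":0},
    {"fingers":0,"tx":0,"ty":0,"tz":0,"ax":0,"ay":0,"az":0},
    {"fingers":1,"tx":0,"ty":0,"tz":0,"ax":0,"ay":0,"az":0},
    {"fingers":1,"tx":0,"ty":0,"tz":0,"ax":0,"ay":0,"az":0},
    {"fingers":1,"tx":0,"ty":0,"tz":0,"ax":0,"ay":0,"az":0},
  ],
)

```text
time_s: 32.95
tcp_pos: [0.6184, -0.2563, 0.0313]
ee_rot: [[0.0, -0.198, 0.98], [-0.0, 0.98, 0.198], [-1.0, -0.0, 0.0]]
wrist_force: [-0.1, 0.3, 0.1]
gripper_width: 0.705
```

Call:
play_rows(
  commands=[
    {"fingers":1,"tx":0,"ty":0,"tz":0,"ax":0,"ay":0,"az":0},
    {"fingers":1,"tx":0,"ty":0,"tz":0,"ax":0,"ay":0,"az":0},
    {"fingers":1,"tx":0,"ty":0,"tz":0,"ax":0,"ay":0,"az":0},
    {"fingers":1,"tx":0,"ty":0,"tz":0,"ax":0,"ay":0,"az":0},
    {"fingers":1,"tx":0,"ty":0,"tz":0,"ax":0,"ay":0,"az":0},
  ],
)

```text
time_s: 33.37
tcp_pos: [0.6185, -0.2563, 0.0313]
ee_rot: [[0.0, -0.198, 0.98], [-0.0, 0.98, 0.198], [-1.0, -0.0, 0.0]]
wrist_force: [-1.0, -0.5, 1.1]
gripper_width: 0.683
```

```bash
python3 go.py
```

```text
33.3667 [ 618.5 -256.3   31.3] yaw 101.4 w 59.5 F [-1.  -0.5  1.1]
```

Call:
play_rows(
  commands=[
    {"fingers":1,"tx":-0.002,"ty":0,"tz":0,"ax":0,"ay":0,"az":0},
    {"fingers":1,"tx":-0.004,"ty":0,"tz":0,"ax":0,"ay":0,"az":0},
    {"fingers":1,"tx":-0.004,"ty":-0.0014,"tz":0.0017,"ax":0,"ay":0,"az":0},
    {"fingers":1,"tx":-0.004,"ty":-0.0027,"tz":0.0033,"ax":0,"ay":0,"az":0},
    {"fingers":1,"tx":-0.004,"ty":-0.0027,"tz":0.0033,"ax":0,"ay":0,"az":0},
  ],
)

```text
time_s: 33.78
tcp_pos: [0.6215, -0.2579, 0.034]
ee_rot: [[0.0, -0.198, 0.98], [-0.0, 0.98, 0.198], [-1.0, -0.0, 0.0]]
wrist_force: [-0.1, 0.1, -0.9]
gripper_width: 0.69
```

Call:
play_rows(
  commands=[
    {"fingers":1,"tx":0.001,"ty":0,"tz":0,"ax":0,"ay":0,"az":0},
    {"fingers":1,"tx":0.002,"ty":0,"tz":0,"ax":0,"ay":0,"az":0},
    {"fingers":1,"tx":0.003,"ty":0,"tz":0,"ax":0,"ay":0,"az":0},
    {"fingers":1,"tx":0.0038,"ty":0,"tz":0,"ax":0,"ay":0,"az":0},
    {"fingers":1,"tx":0.0042,"ty":0,"tz":0,"ax":0,"ay":0,"az":0},
  ],
)

```text
time_s: 34.2
tcp_pos: [0.621, -0.2577, 0.0312]
ee_rot: [[-0.0, -0.198, 0.98], [-0.0, 0.98, 0.198], [-1.0, 0.0, -0.0]]
wrist_force: [-1.9, 0.7, 3.5]
gripper_width: 0.693
```

Call:
play_rows(
  commands=[
    {"fingers":1,"tx":0,"ty":0,"tz":0,"ax":0,"ay":0,"az":0},
    {"fingers":1,"tx":0,"ty":0,"tz":0,"ax":0,"ay":0,"az":0},
    {"fingers":1,"tx":0,"ty":0,"tz":0,"ax":0,"ay":0,"az":0},
    {"fingers":1,"tx":0,"ty":0,"tz":0,"ax":0,"ay":0,"az":0},
  ],
)

```text
time_s: 34.53
tcp_pos: [0.6211, -0.2578, 0.0312]
ee_rot: [[-0.0, -0.198, 0.98], [-0.0, 0.98, 0.198], [-1.0, -0.0, -0.0]]
wrist_force: [-2.5, -0.1, 3.7]
gripper_width: 0.682
```

Call:
play_rows(
  commands=[
    {"fingers":0.2,"tx":0,"ty":0,"tz":0,"ax":0,"ay":0,"az":0},
    {"fingers":-0.6,"tx":0,"ty":0,"tz":0,"ax":0,"ay":0,"az":0},
    {"fingers":-1,"tx":0,"ty":0,"tz":0,"ax":0,"ay":0,"az":0},
    {"fingers":-1,"tx":0,"ty":0,"tz":0,"ax":0,"ay":0,"az":0},
    {"fingers":-1,"tx":0,"ty":0,"tz":0,"ax":0,"ay":0,"az":0},
  ],
)

```text
time_s: 34.95
tcp_pos: [0.6212, -0.2578, 0.0306]
ee_rot: [[-0.0, -0.197, 0.98], [0.0, 0.98, 0.197], [-1.0, 0.0, -0.0]]
wrist_force: [0.8, 0.2, 0.1]
gripper_width: 0.905
```

Call:
play_rows(
  commands=[
    {"fingers":-1,"tx":-0.01,"ty":0,"tz":0,"ax":0,"ay":0,"az":0},
    {"fingers":-1,"tx":-0.04,"ty":0,"tz":0,"ax":0,"ay":0,"az":0},
    {"fingers":-1,"tx":-0.08,"ty":0,"tz":0,"ax":0,"ay":0,"az":0},
    {"fingers":-1,"tx":-0.12,"ty":0,"tz":0,"ax":0,"ay":0,"az":0},
    {"fingers":-1,"tx":-0.12,"ty":0.04,"tz":0.009,"ax":0,"ay":0,"az":0},
  ],
)

```text
time_s: 35.37
tcp_pos: [0.6258, -0.2317, 0.1288]
ee_rot: [[0.013, -0.195, 0.981], [-0.005, 0.981, 0.195], [-1.0, -0.008, 0.012]]
wrist_force: [2.5, 0.2, 0.8]
gripper_width: 0.996
```

Call:
play_rows(
  commands=[
    {"fingers":-1,"tx":0,"ty":0.045,"tz":0.011,"ax":0,"ay":0,"az":0},
    {"fingers":-1,"tx":0,"ty":0.09,"tz":0.022,"ax":0,"ay":0,"az":0},
    {"fingers":-1,"tx":0,"ty":0.135,"tz":0.033,"ax":0,"ay":0,"az":0},
    {"fingers":-1,"tx":0,"ty":0.18,"tz":0.044,"ax":0,"ay":0,"az":0},
    {"fingers":-1,"tx":0,"ty":0.225,"tz":0.055,"ax":0,"ay":0,"az":0},
  ],
)

```text
time_s: 35.78
tcp_pos: [0.629, -0.0519, 0.1217]
ee_rot: [[0.001, -0.198, 0.98], [0.0, 0.98, 0.198], [-1.0, -0.0, 0.001]]
wrist_force: [0.3, 0.3, -0.4]
gripper_width: 0.996
```

Call:
play_rows(
  commands=[
    {"fingers":-1,"tx":0,"ty":0.04,"tz":0.008,"ax":-0.035,"ay":0,"az":0},
    {"fingers":-1,"tx":0,"ty":0.08,"tz":0.016,"ax":-0.0683,"ay":0,"az":0},
    {"fingers":-1,"tx":0,"ty":0.12,"tz":0.024,"ax":-0.0683,"ay":0,"az":0},
    {"fingers":-1,"tx":0,"ty":0.16,"tz":0.032,"ax":-0.0683,"ay":0,"az":0},
    {"fingers":-1,"tx":0,"ty":0.1843,"tz":0.0374,"ax":-0.0683,"ay":0,"az":0},
  ],
)

```text
time_s: 36.2
tcp_pos: [0.6292, 0.0905, 0.1217]
ee_rot: [[0.001, -0.404, 0.915], [0.001, 0.915, 0.404], [-1.0, -0.0, 0.001]]
wrist_force: [1.1, -0.1, -0.4]
gripper_width: 1.001
```

```bash
python3 - <<'E'
from h import *
for i in range(6):p=viewer.capture("top")
print("SL",fit(p,"s",.030,49,(618,-257,11)))
q=viewer.capture("side")
print("SL side",fit(q,"s",.030,49,(618,-257,11)))
print("SS side",fit(q,"s",.020,31,(629,87.6,23.5)))
E
python3 go.py 628.9,87.6,23.3,113.7
```

```text
SL [ 618.5 -257.6   11.2    7.3   60.8   49.5]
SL side [ 618.3 -259.4   11.2   19.2  111.4   49.3]
SS side [627.9  85.   24.1  15.8  53.7  30.7]
36.55 [629.1  86.4 121.1] yaw 113.6 w 86.9 F [-0.5 -0.8  0.7]
t [0.1304 0.0015 0.0004] a [-0.0005 -0.      0.    ] rows 2.3
```

Call:
play_rows(
  commands=[
    {"fingers":-1,"tx":0.03,"ty":0.001,"tz":0,"ax":-0.0022,"ay":0,"az":0},
    {"fingers":-1,"tx":0.07,"ty":0.001,"tz":0,"ax":-0.0022,"ay":0,"az":0},
    {"fingers":-1,"tx":0.1,"ty":0.001,"tz":0,"ax":-0.0022,"ay":0,"az":0},
    {"fingers":-0.7,"tx":0.115,"ty":0.001,"tz":0,"ax":-0.0022,"ay":0,"az":0},
    {"fingers":-0.6,"tx":0.12,"ty":0.001,"tz":0,"ax":-0.0022,"ay":0,"az":0},
  ],
)

```text
time_s: 36.97
tcp_pos: [0.6276, 0.0867, 0.0286]
ee_rot: [[-0.004, -0.407, 0.914], [-0.002, 0.914, 0.407], [-1.0, 0.0, -0.005]]
wrist_force: [0.3, 0.3, 0.5]
gripper_width: 0.92
```

Call:
play_rows(
  commands=[
    {"fingers":-0.6,"tx":0.005,"ty":0,"tz":0,"ax":0,"ay":0,"az":0},
    {"fingers":-0.5,"tx":0.0103,"ty":0,"tz":0,"ax":0,"ay":0,"az":0},
    {"fingers":-0.4,"tx":0.0103,"ty":0,"tz":0,"ax":0,"ay":0,"az":0},
    {"fingers":-0.4,"tx":0.0103,"ty":0,"tz":0,"ax":0,"ay":0,"az":0},
    {"fingers":-0.4,"tx":0.0103,"ty":0,"tz":0,"ax":0,"ay":0,"az":0},
  ],
)

```text
time_s: 37.38
tcp_pos: [0.6294, 0.0885, 0.0243]
ee_rot: [[0.002, -0.408, 0.913], [0.001, 0.913, 0.408], [-1.0, -0.0, 0.002]]
wrist_force: [1.0, -0.0, 0.1]
gripper_width: 0.713
```

Call:
play_rows(
  commands=[
    {"fingers":0,"tx":0,"ty":0,"tz":0,"ax":0,"ay":0,"az":0},
    {"fingers":1,"tx":0,"ty":0,"tz":0,"ax":0,"ay":0,"az":0},
    {"fingers":1,"tx":0,"ty":0,"tz":0,"ax":0,"ay":0,"az":0},
    {"fingers":1,"tx":0,"ty":0,"tz":0,"ax":0,"ay":0,"az":0},
    {"fingers":1,"tx":0,"ty":0,"tz":0,"ax":0,"ay":0,"az":0},
  ],
)

```text
time_s: 37.8
tcp_pos: [0.6289, 0.0883, 0.0235]
ee_rot: [[0.0, -0.408, 0.913], [0.0, 0.913, 0.408], [-1.0, -0.0, 0.0]]
wrist_force: [-0.0, 1.2, 0.7]
gripper_width: 0.481
```

Call:
play_rows(
  commands=[
    {"fingers":1,"tx":0,"ty":0,"tz":0,"ax":0,"ay":0,"az":0},
    {"fingers":1,"tx":0,"ty":0,"tz":0,"ax":0,"ay":0,"az":0},
    {"fingers":1,"tx":0,"ty":0,"tz":0,"ax":0,"ay":0,"az":0},
    {"fingers":1,"tx":0,"ty":0,"tz":0,"ax":0,"ay":0,"az":0},
    {"fingers":1,"tx":0,"ty":0,"tz":0,"ax":0,"ay":0,"az":0},
  ],
)

```text
time_s: 38.22
tcp_pos: [0.6289, 0.0883, 0.0234]
ee_rot: [[0.0, -0.408, 0.913], [0.0, 0.913, 0.408], [-1.0, -0.0, 0.0]]
wrist_force: [-1.4, 0.9, 3.6]
gripper_width: 0.48
```

Call:
play_rows(
  commands=[
    {"fingers":1,"tx":-0.015,"ty":0,"tz":0,"ax":0,"ay":0,"az":0},
    {"fingers":1,"tx":-0.05,"ty":0,"tz":0,"ax":0,"ay":0,"az":0},
    {"fingers":1,"tx":-0.09,"ty":0,"tz":0,"ax":0,"ay":0,"az":0},
    {"fingers":1,"tx":-0.12,"ty":0,"tz":0,"ax":0,"ay":0,"az":0},
    {"fingers":1,"tx":-0.12,"ty":-0.02,"tz":-0.01,"ax":0,"ay":0,"az":0},
  ],
)

```text
time_s: 38.63
tcp_pos: [0.6319, 0.074, 0.1197]
ee_rot: [[0.012, -0.412, 0.911], [0.003, 0.911, 0.412], [-1.0, -0.002, 0.012]]
wrist_force: [0.7, 0.1, -0.0]
gripper_width: 0.483
```

Call:
play_rows(
  commands=[
    {"fingers":1,"tx":0,"ty":-0.04,"tz":-0.019,"ax":0.03,"ay":0,"az":0},
    {"fingers":1,"tx":0,"ty":-0.08,"tz":-0.038,"ax":0.06,"ay":0,"az":0},
    {"fingers":1,"tx":0,"ty":-0.12,"tz":-0.057,"ax":0.0706,"ay":0,"az":0},
    {"fingers":1,"tx":0,"ty":-0.16,"tz":-0.076,"ax":0.0706,"ay":0,"az":0},
    {"fingers":1,"tx":0,"ty":-0.19,"tz":-0.09,"ax":0.0706,"ay":0,"az":0},
  ],
)

```text
time_s: 39.05
tcp_pos: [0.6237, -0.0888, 0.1131]
ee_rot: [[-0.001, -0.196, 0.981], [-0.0, 0.981, 0.196], [-1.0, 0.0, -0.001]]
wrist_force: [-0.2, 1.1, 0.3]
gripper_width: 0.482
```

```bash
python3 - <<'E'
from h import *
for i in range(8):p=viewer.capture("side")
E
python3 go.py 620,-257.7,53.4,101.4
```

```text
39.45 [624.7 -85.1 113.2] yaw 101.5 w 41.9 F [-0.3  0.2  0.2]
t [ 0.0797 -0.2243 -0.0518] a [ 0.0003 -0.     -0.    ] rows 4.4
```

Call:
play_rows(
  commands=[
    {"fingers":1,"tx":0,"ty":-0.04,"tz":-0.009,"ax":0,"ay":0,"az":0},
    {"fingers":1,"tx":0,"ty":-0.09,"tz":-0.021,"ax":0,"ay":0,"az":0},
    {"fingers":1,"tx":0,"ty":-0.14,"tz":-0.032,"ax":0,"ay":0,"az":0},
    {"fingers":1,"tx":0,"ty":-0.19,"tz":-0.044,"ax":0,"ay":0,"az":0},
    {"fingers":1,"tx":0,"ty":-0.2245,"tz":-0.0518,"ax":0.0005,"ay":0,"az":0},
  ],
)

```text
time_s: 39.87
tcp_pos: [0.6198, -0.2605, 0.1133]
ee_rot: [[0.0, -0.196, 0.981], [-0.0, 0.981, 0.196], [-1.0, -0.0, -0.0]]
wrist_force: [1.4, 0.5, -0.5]
gripper_width: 0.479
```

Call:
play_rows(
  commands=[
    {"fingers":1,"tx":0.01,"ty":0,"tz":0,"ax":0,"ay":0,"az":0},
    {"fingers":1,"tx":0.03,"ty":0,"tz":0,"ax":0,"ay":0,"az":0},
    {"fingers":1,"tx":0.055,"ty":0,"tz":0,"ax":0,"ay":0,"az":0},
    {"fingers":1,"tx":0.07,"ty":0,"tz":0,"ax":0,"ay":0,"az":0},
    {"fingers":1,"tx":0.075,"ty":0,"tz":0,"ax":0,"ay":0,"az":0},
  ],
)

```text
time_s: 40.28
tcp_pos: [0.6185, -0.2573, 0.0543]
ee_rot: [[-0.005, -0.197, 0.98], [0.001, 0.98, 0.197], [-1.0, 0.002, -0.004]]
wrist_force: [0.2, 0.7, 0.3]
gripper_width: 0.48
```

```bash
python3 - <<'E'
from h import *
for i in range(9):p=viewer.capture("side")
E
python3 go.py 620,-257.7,53.4,101.4
```

```text
40.7333 [ 620.2 -258.9   57.9] yaw 101.3 w 41.6 F [ 0.3 -0.1 -0.1]
t [0.006  0.0016 0.    ] a [-0.0006  0.0005  0.0002] rows 0.1
```

Call:
play_rows(
  commands=[
    {"fingers":1,"tx":0.0015,"ty":0.001,"tz":0,"ax":0,"ay":0,"az":0},
    {"fingers":1,"tx":0.003,"ty":0.001,"tz":0,"ax":0,"ay":0,"az":0},
    {"fingers":1,"tx":0.004,"ty":0.001,"tz":0,"ax":0,"ay":0,"az":0},
    {"fingers":1,"tx":0.0046,"ty":0.001,"tz":0,"ax":0,"ay":0,"az":0},
    {"fingers":1,"tx":0.0046,"ty":0.001,"tz":0,"ax":0,"ay":0,"az":0},
  ],
)

```text
time_s: 41.15
tcp_pos: [0.6196, -0.2581, 0.0535]
ee_rot: [[-0.0, -0.196, 0.981], [-0.0, 0.981, 0.196], [-1.0, 0.0, -0.0]]
wrist_force: [1.1, 0.6, 0.1]
gripper_width: 0.483
```

Call:
play_rows(
  commands=[
    {"fingers":1,"tx":0,"ty":0,"tz":0,"ax":0,"ay":0,"az":0},
    {"fingers":1,"tx":0,"ty":0,"tz":0,"ax":0,"ay":0,"az":0},
    {"fingers":1,"tx":0,"ty":0,"tz":0,"ax":0,"ay":0,"az":0},
    {"fingers":1,"tx":0,"ty":0,"tz":0,"ax":0,"ay":0,"az":0},
  ],
)

```text
time_s: 41.48
tcp_pos: [0.6196, -0.2581, 0.0535]
ee_rot: [[-0.0, -0.196, 0.981], [0.0, 0.981, 0.196], [-1.0, 0.0, -0.0]]
wrist_force: [0.2, 0.4, -0.7]
gripper_width: 0.48
```

Call:
play_rows(
  commands=[
    {"fingers":1,"tx":0.0004,"ty":0,"tz":0,"ax":0,"ay":0,"az":0},
    {"fingers":1,"tx":0.0007,"ty":0,"tz":0,"ax":0,"ay":0,"az":0},
    {"fingers":1,"tx":0.0007,"ty":0,"tz":0,"ax":0,"ay":0,"az":0},
    {"fingers":1,"tx":0.0007,"ty":0,"tz":0,"ax":0,"ay":0,"az":0},
    {"fingers":1,"tx":0.0007,"ty":0,"tz":0,"ax":0,"ay":0,"az":0},
  ],
)

```text
time_s: 41.9
tcp_pos: [0.6196, -0.2581, 0.0534]
ee_rot: [[0.0, -0.196, 0.981], [-0.0, 0.981, 0.196], [-1.0, -0.0, 0.0]]
wrist_force: [-1.7, 1.0, 3.7]
gripper_width: 0.482
```

Call:
play_rows(
  commands=[
    {"fingers":1,"tx":0,"ty":0,"tz":0,"ax":0,"ay":0,"az":0},
    {"fingers":1,"tx":0,"ty":0,"tz":0,"ax":0,"ay":0,"az":0},
  ],
)

```text
time_s: 42.07
tcp_pos: [0.6196, -0.2582, 0.0534]
ee_rot: [[0.0, -0.196, 0.981], [-0.0, 0.981, 0.196], [-1.0, -0.0, 0.0]]
wrist_force: [-2.0, 0.9, 4.7]
gripper_width: 0.477
```

Contact. I'll release, lift and back off toward the left for a clear look at both stacks.

Call:
play_rows(
  commands=[
    {"fingers":0.2,"tx":0,"ty":0,"tz":0,"ax":0,"ay":0,"az":0},
    {"fingers":-0.4,"tx":0,"ty":0,"tz":0,"ax":0,"ay":0,"az":0},
    {"fingers":-0.6,"tx":0,"ty":0,"tz":0,"ax":0,"ay":0,"az":0},
    {"fingers":-0.6,"tx":0,"ty":0,"tz":0,"ax":0,"ay":0,"az":0},
    {"fingers":-0.6,"tx":0,"ty":0,"tz":0,"ax":0,"ay":0,"az":0},
  ],
)

```text
time_s: 42.48
tcp_pos: [0.6195, -0.2581, 0.0524]
ee_rot: [[-0.0, -0.196, 0.981], [0.0, 0.981, 0.196], [-1.0, 0.0, -0.0]]
wrist_force: [-0.3, -0.8, -0.5]
gripper_width: 0.697
```

Call:
play_rows(
  commands=[
    {"fingers":-0.8,"tx":-0.01,"ty":0,"tz":0,"ax":0,"ay":0,"az":0},
    {"fingers":-1,"tx":-0.04,"ty":0,"tz":0,"ax":0,"ay":0,"az":0},
    {"fingers":-1,"tx":-0.08,"ty":0,"tz":0,"ax":0,"ay":0,"az":0},
    {"fingers":-1,"tx":-0.12,"ty":0,"tz":0,"ax":0,"ay":0,"az":0},
    {"fingers":-1,"tx":-0.12,"ty":0.04,"tz":0.009,"ax":0,"ay":0,"az":0},
  ],
)

```text
time_s: 42.9
tcp_pos: [0.6241, -0.232, 0.1508]
ee_rot: [[0.013, -0.193, 0.981], [-0.005, 0.981, 0.193], [-1.0, -0.008, 0.012]]
wrist_force: [1.4, 0.3, 1.5]
gripper_width: 0.987
```

Call:
play_rows(
  commands=[
    {"fingers":-1,"tx":0,"ty":0.045,"tz":0.011,"ax":0,"ay":0,"az":0},
    {"fingers":-1,"tx":0,"ty":0.09,"tz":0.022,"ax":0,"ay":0,"az":0},
    {"fingers":-1,"tx":0,"ty":0.135,"tz":0.033,"ax":0,"ay":0,"az":0},
    {"fingers":-1,"tx":0,"ty":0.18,"tz":0.044,"ax":0,"ay":0,"az":0},
    {"fingers":-1,"tx":0,"ty":0.225,"tz":0.055,"ax":0,"ay":0,"az":0},
  ],
)

```text
time_s: 43.32
tcp_pos: [0.6278, -0.0522, 0.1437]
ee_rot: [[0.001, -0.196, 0.981], [0.0, 0.981, 0.196], [-1.0, -0.0, 0.001]]
wrist_force: [0.4, 0.7, 0.2]
gripper_width: 0.998
```

Call:
play_rows(
  commands=[
    {"fingers":-1,"tx":0,"ty":0.05,"tz":0.008,"ax":0,"ay":0,"az":0},
    {"fingers":-1,"tx":0,"ty":0.1,"tz":0.016,"ax":0,"ay":0,"az":0},
    {"fingers":-1,"tx":0,"ty":0.15,"tz":0.024,"ax":0,"ay":0,"az":0},
    {"fingers":-1,"tx":0,"ty":0.2,"tz":0.032,"ax":0,"ay":0,"az":0},
    {"fingers":-1,"tx":0,"ty":0.25,"tz":0.04,"ax":0,"ay":0,"az":0},
  ],
)

```text
time_s: 43.73
tcp_pos: [0.6203, 0.1378, 0.1437]
ee_rot: [[0.001, -0.196, 0.981], [0.0, 0.981, 0.196], [-1.0, 0.0, 0.001]]
wrist_force: [0.4, 0.2, -0.3]
gripper_width: 1.002
```

```bash
python3 - <<'E'
from h import *
p=viewer.capture("top");q=viewer.capture("side")
print("SS",fit(p,"s",.050,31,(618,-257,11)),fit(q,"s",.050,31,(618,-258,11)))
print("RS",fit(p,"r",.068,27,(450,16,0)))
cr=cv2.resize(p["image"][155:220,377:442],(520,520),interpolation=0)
a=np.radians(11.4)
def poly(img,P,c,h,z,u0,v0,s,col):
    pts=[]
    for sx,sy in((1,1),(1,-1),(-1,-1),(-1,1)):
        X=np.array([c[0]+h*(sx*np.cos(a)-sy*np.sin(a)),c[1]+h*(sx*np.sin(a)+sy*np.cos(a)),z])/1e3
        pts.append((proj(P,X)-[u0,v0]+.5)*s)
    cv2.polylines(img,[np.int32(pts)],True,col)
for h,z in((46,8),(30,30),(21,50)): poly(cr,p,(619,-257.7),h,z,377,155,8,(255,0,0))
cs=cv2.resize(q["image"][215:310,345:440],(520,520),interpolation=0)
cv2.imwrite("pics/s9.png",cv2.resize(np.hstack([cr,cs]),(800,400))[:,:,::-1])
E
python3 go.py
```

```text
SS [ 618.  -257.8   10.8    9.6   61.    31.2] [ 617.8 -259.3   11.9   20.8  110.8   31.2]
RS [450.   16.4 451.3  12.   61.3  26.9]
43.8333 [620.7 141.1 143.6] yaw 101.7 w 87.0 F [ 0.9 -0.   0. ]
```

View pics/s9.png

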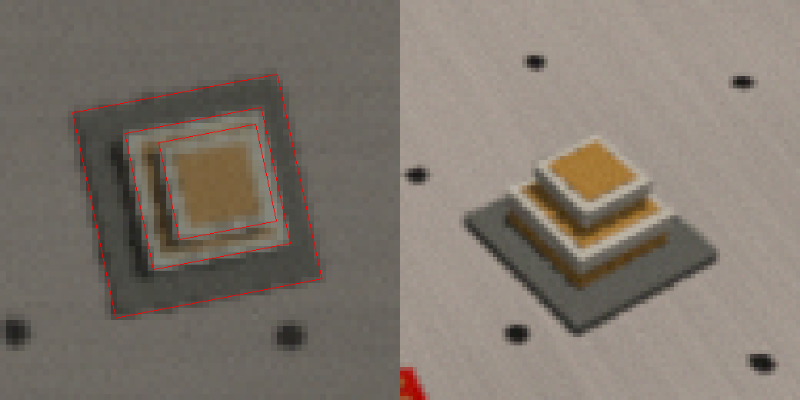

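```bash
python3 -c "
from station import job;print(job.finish_job())"
```

```text
the job is handed in; nothing more can be done
None
```

Both stacks are built and the job was handed in at about 44 s of the 120 s; the hand-in gives no verdict. Each dish was lowered to light contact, about 3–6 N, before release.

- **Round stack:** large, medium and small (the amber one, not the purple look-alikes) sit on the round stand. In the last top-camera fit the small dish is about 1 mm off the stand's centre, and the stack looked concentric in both views.
- **Square stack:** I first set the large dish down about 3 mm short of centre in x. I re-gripped it, shifted it and set it down again. At the end both square dishes were within about 1 mm of my estimate of the stand's centre.
- **Square sides:** the large dish is within about 0.2° of the stand. For the small dish the two cameras read 10.8° and 11.9° against the stand's 11.4°.
- **Disagreement:** the side camera reads about 1.5–2 mm lower in y than the top camera. It does so on every piece I compared, so I took it as a calibration offset.
- **Bystanders:** the bottles, the tip box and the purple pieces were never approached closely, and no contact forces showed on the way. I did not measure their positions again at the end.

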